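Feed a slide mount into the gate and hold the sprung cover at its index

ROBOT

A 6-joint arm with a two-finger parallel gripper is mounted at the origin on the work surface. World frame = base frame: x ahead of the robot, y to its left, z up, the work surface at z = 0. Lengths are in m, angles in rad, forces in N, time in s.
With the tool pointing down it reaches from about 0.35 to 0.975 m from the base axis. Payload 17.4 kg.
Tool frame: the origin (TCP) lies at the very end of the fingers, on their centre line; the grasp point (between the pads) lies 19 mm behind it; x points along the fingers, z is the direction in which the jaws open and shut, and the axes are right-handed (so a half turn about x gives the same grasp; the last joint's range is limited). The gripper opens to 85 mm and grips with 20 to 120 N. Pads are 22 mm wide; open, the fingers measure 114 mm over their backs; the gripper's body (76 mm by 85 mm) begins 54 mm behind the grasp point. The pads swing forward as they close: fully open they stand 13 mm farther back than shut.
Start: joints at [-1.157, 0.116, 1.442, -0, 1.584, -0.038], TCP at [0.295, -0.607, 0.231] pointing down, gripper open.
Joint ranges: [-2.83, 2.83], [-0.83, 2.19], [0.07, 2.5], [-1.14, 4.28], [0.01, 3], [-2.97, 2.97]. Speed limits (rad/s): [1.89, 1.89, 2.22, 3.14, 3.14, 3.14].

INTERFACE

Orientations are given as a unit quaternion [w, x, y, z].
In Python, from workcell import robot gives the robot as it stands. The module is installed in compiled form; this text tells all that it offers.
- The arm moves only by the shell command python3 -m pendant 'ROWS'. ROWS is a JSON object of lists of equal length, an entry for each row: "offset": the shift along the tool's x, y, z in mm, a list of three; "yaw": the turn about the tool's x in rad; "grip": the finger opening in mm, from 0 to 85.4. A call has 1 to 12 rows; each row shifts and turns the commanded pose from where the row before left it, along the tool's axes as they then stand; what a row does not reach is not made up. A row lasts 1/8 s, in which the tool goes at most 62.5 mm and 10.7 degrees, less where a joint would pass 70% of its speed; a pose out of reach is approached as far as the arm can. A call with a gripper value outside its range is refused whole. The fingers move at their own pace and stop on an object; the grip force is fixed at half the most. Time passes only in rows, so rows that do not move let the fingers close. It gives the time, the measured TCP pose, the force and the opening at its end, in the units of the state.
- robot.get_state(): the state, without advancing time (a new reading comes with each control period).
- robot.snapshot(name): name is "scene" or "side" or "wrist"; returns a dict with "img" (384x512x3 uint8, red, green, blue), "vfov" (degrees; the focal length in pixels is half the picture's height over the tangent of half this angle, whatever the lens; pixels are square), "cx", "cy" (the principal point, pixels), "D" ([k1, k2, p1, p2, k3] as OpenCV has them; the pictures are not rectified), "pose" (4x4, takes a point from camera to world coordinates). Camera axes: x right, y down, z forward; pixel columns grow to the right and rows downward; lengths in m; the calibration is good to about 2 mm. A picture is of the moment at which its call begins. There is no depth.
- robot.job_done(): hands the job in, once; it reports no verdict.
Trained networks look in the newest picture that a camera, given by its name, has taken for a name from the list of things; names that differ only in an ending like _2 or _b are one class to them, and where a whole thing is asked for, a point or a joint stands for the part that bears it (a point fixed in the world has none). Each returns a list of dicts, best first, with "conf" (0 to 1); they miss things now and then, are a little off and sometimes report something else, mostly with a low value. They report only what shows in the picture. A call takes as long as a camera call. They do not tell look-alikes from the thing itself.
- robot.look_for(target, camera): "xy" ([column, row] in pixels, amid what is visible of it).
- robot.outline_of(target, camera): "region" (384x512 bool, what is visible of it) and "xy" ([column, row] in pixels, amid what is visible of it).
The state is a dict: "clock": time; "joint_positions": joint angles; "joint_velocities": joint speeds; "joint_efforts": joint torques, N m; "tool_pos": TCP position; "eef_rot": TCP orientation; "wrist_force": force on the tool from outside, world axes, zero at the start; "ft_torque": the same for the moment, N m; "opening": opening from 0.0 (shut) to 1.0 (fully open).
Only numpy, scipy, OpenCV 4.12 (cv2) and the standard library are available. Lean on these libraries where they do the work, as an engineer would, in place of code of your own. Each camera call takes 0.05 s, during which the arm holds its last target.

TASK

Feed the slide mount that waits in the channel of the slide mounter into its gate: with the cover shut, slide the guide all the way home, so that it carries the mount under the cover up to the stop. Then lift the sprung cover by its bar until the line on its edge is level with the index pointer on the quadrant, and finish while still holding it there at rest, so that a colleague can lay the film in the mount. Leave the index setting and the other things on the table alone.

Things in the scene. Friction and masses are not known exactly. Their poses are not given: they have to be found in the camera images.
- machine: Slide mounter fixed to the table: grey metal bed, top 30 mm above the table, spanning own x -100..100, y -145..230 mm. Origin on the table, mid-width of the feed channel; x away from the robot at yaw 0, z up. The channel runs along y at x = 0 between steel rails 54 mm apart, tops 38 mm high. At y = -130 mm stands a steel quadrant arc, radius 105 mm about the hinge, top 155 mm above the table.
- gate (a point): The gate: end of the feed channel under the cover (machine x = 0, y = -61 mm, 30 mm above the table), where the centre of the mount's underside lies when it is fully home. The steel stop's face is 25.5 mm beyond it, at machine y = -86.5 mm. The gap under the shut cover is 15 mm high.
- guide (a joint): Sliding guide: aluminium carriage 84 (x) x 40 (y) mm across the channel, on a round rod; its flat steel tongue (40 mm wide) runs ahead in the channel and pushes the mount. Value in m: 0 fully back, grows along the machine's -y, hard stop at 0.130 (fully home). Drag about 2 N; stays where left. Tongue tip at machine y = 94.5 mm minus the value.
- guide_knob (a point): Grip point of the guide's black upright round knob (20 mm diameter over its upper 23 mm, top 91 mm above the table): on its axis, 80 mm above the table, 22 mm above the carriage's flat top. At machine x = 0, y = 175 mm minus the guide's value.
- cover (a joint): Sprung cover over the gate: aluminium plate 124 (x) x 110 (y) x 6 mm with a clear window, shut and level at 0; value in rad grows as its near edge lifts (limit 1.15). Hinge axis along machine y at x = 70 mm, 48 mm above the table, in the plate's mid-plane; plate centred on y = -60 mm. Spring and weight shut it when let go: at the bar, along its arc, about 5 N starts it, 8 N at 0.7 rad.
- cover_bar (a point): Middle of the cover's handle: round steel bar, 11 mm diameter, 80 mm long along machine y, on two 8 mm posts 72 mm apart. 115 mm from the hinge axis along the plate and 35 mm above its mid-plane (32 mm above its top), so 83 mm above the table when shut. The bar can turn between the fingers as the cover rises. x axis along the plate towards the hinge, y along the hinge.
- index (a joint): Index pointer clamped on the quadrant by a chrome cam lock with a small lever. Its value is the cover angle (rad, same zero and sense as the cover's) at which the black line along the cover's side edge points at it: anywhere from 0.42 to 0.75. Out of the cover's path; it stays clamped and is not to be moved.
- index_tip (a point): Tip of the index pointer, 105 mm from the hinge axis, 1.5 mm from the cover's -y edge (machine y = -116.5 mm). Its x axis points to the hinge, as the cover plate's does when the cover is at the mark.
- mount: The slide mount to feed: pale green plastic frame 50 x 50 x 5 mm with a 36 x 24 mm window, lying loose in the feed channel ahead of the guide's tongue, outside the cover. Origin at the centre of its underside.
- spare_a: A spare mount, same shape, flat on the table behind the machine's cover (bystander). Origin at the centre of its underside.
- spare_b: Another spare mount, same shape, flat on the table beyond the machine's left (+y) end (bystander). Origin at the centre of its underside.
- cassette: Black plastic film cassette standing upright, 25 mm diameter, 51 mm high, on the table beyond the machine's right (-y) end (bystander). Origin at the centre of its underside.
- loupe: Black loupe standing upright, 42 mm diameter, 44 mm high, on the table behind the machine (bystander). Origin at the centre of its underside.
Things that resemble listed ones, but are neither listed nor needed, are in the scene too. What is shaped like the mount but purple, red or turquoise is not meant.

How it is judged:
By the outcome, as a careful person would: the job done as asked, in the order asked, and still so for the second after the job is handed in, while the arm keeps its last pose, push and grip.
It also fails if it takes over 43 s, if anything falls off the work surface, if the arm or the gripper's body presses on something with over 40 N, if the wrist force passes 120 N, or if a joint passes its speed limit or range.

## Working session

There is one attempt and no reset: what is moved stays moved. The work goes in short steps, Python scripts to look and compute and a shell command to move; the robot and the scene stay as the last step left them, time stands still between calls to the robot, and variables do not carry over. Pictures are saved under pics/ and viewed, and the job is handed in when it is done.

```bash
mkdir -p pics; cat > h.py <<'E'
from workcell import robot
import numpy as np, cv2
from scipy.spatial.transform import Rotation as R
def snap(n,fn=None):
    s=robot.snapshot(n)
    if fn: cv2.imwrite('pics/'+fn,s['img'][:,:,::-1])
    return s
def K(s):
    h=s['img'].shape[0]; f=h/2/np.tan(np.radians(s['vfov'])/2)
    return np.array([[f,0,s['cx']],[0,f,s['cy']],[0,0,1.]])
def ray(s,xy):
    p=cv2.undistortPoints(np.array([[xy]],float),K(s),np.array(s['D'],float))[0,0]
    P=np.array(s['pose']); d=P[:3,:3]@np.array([p[0],p[1],1]); return P[:3,3],d
def onz(s,xy,z):
    o,d=ray(s,xy); return o+d*(z-o[2])/d[2]
def proj(s,pts):
    P=np.linalg.inv(np.array(s['pose'])); pts=np.atleast_2d(pts)
    return cv2.projectPoints(pts.astype(float),cv2.Rodrigues(P[:3,:3])[0],P[:3,3],K(s),np.array(s['D'],float))[0][:,0]
def st():
    s=robot.get_state(); return s
E
python3 - <<'E'
from h import *
for n in ['scene','side','wrist']:
    s=snap(n,n+'0.png'); print(n,s['vfov'],np.round(s['pose'],3).tolist())
    for t in ['guide_knob','cover_bar','mount','index_tip','machine','cassette','loupe','spare_a']:
        print(t,[(np.round(d['xy']).tolist(),round(d['conf'],2)) for d in robot.look_for(t,n)])
print(robot.get_state())
E
```

```text
scene 57.173013753601744 [[0.807, 0.322, -0.495, 0.965], [0.59, -0.471, 0.656, -0.484], [-0.022, -0.821, -0.57, 0.519], [0.0, 0.0, 0.0, 1.0]]
guide_knob [([268.0, 188.0], 0.97)]
cover_bar [([201.0, 228.0], 0.78)]
mount [([326.0, 277.0], 0.95), ([180.0, 197.0], 0.66), ([208.0, 176.0], 0.6), ([236.0, 205.0], 0.49), ([270.0, 188.0], 0.3)]
index_tip [([155.0, 212.0], 0.47)]
machine [([224.0, 220.0], 0.76)]
cassette [([129.0, 256.0], 0.8), ([223.0, 222.0], 0.4)]
loupe [([304.0, 229.0], 0.94)]
spare_a [([247.0, 276.0], 0.61), ([128.0, 257.0], 0.57), ([222.0, 222.0], 0.54), ([314.0, 179.0], 0.5)]
side 46.070181802449056 [[-0.884, -0.32, 0.341, 0.225], [-0.467, 0.628, -0.623, 0.652], [-0.015, -0.71, -0.704, 0.766], [0.0, 0.0, 0.0, 1.0]]
guide_knob [([234.0, 222.0], 0.87)]
cover_bar [([283.0, 166.0], 0.98)]
mount [([320.0, 271.0], 0.97), ([345.0, 239.0], 0.86), ([183.0, 170.0], 0.69), ([265.0, 205.0], 0.68), ([310.0, 133.0], 0.22)]
index_tip []
machine [([261.0, 206.0], 0.59)]
cassette [([330.0, 155.0], 0.63)]
loupe [([196.0, 193.0], 0.56)]
spare_a [([190.0, 268.0], 0.9), ([240.0, 161.0], 0.4
[... 245 characters left out ...]
 []
spare_a []
{'clock': 1.35, 'joint_positions': array([-1.15676224e+00,  1.16023043e-01,  1.44158074e+00, -2.99050814e-05,
        1.58398944e+00, -3.78004096e-02]), 'joint_velocities': array([ 0.00136937,  0.00122577, -0.00107021, -0.00044428,  0.00092953,
        0.00193744]), 'joint_efforts': array([-2.00713905e-03, -7.31737304e+01, -6.32641768e+01, -2.20196321e-04,
        5.98271654e-04,  5.21901916e-05]), 'tool_pos': array([ 0.29470718, -0.60728591,  0.23129956]), 'eef_rot': array([ 0.59928854,  0.37528582,  0.59930076, -0.37530307]), 'wrist_force': array([-0.33366903,  0.7008658 , -0.69643971]), 'ft_torque': array([0.00828869, 0.01678116, 0.01069221]), 'opening': 1.0021503225573816}
```

View pics/scene0.png

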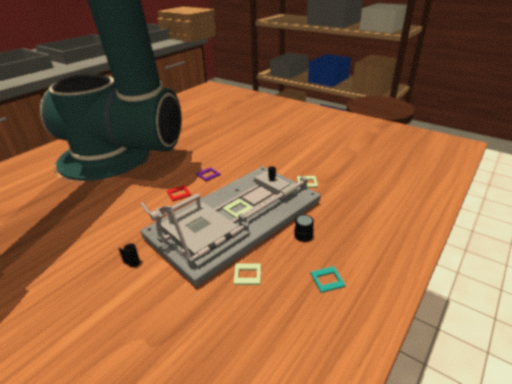

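View pics/side0.png

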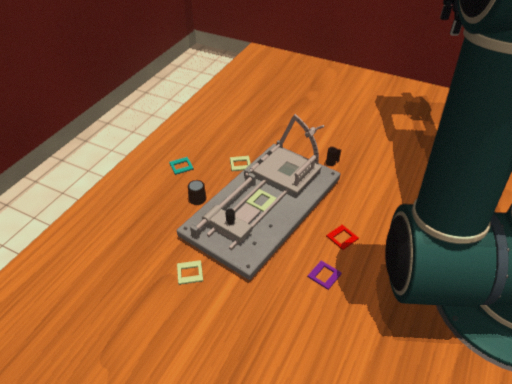

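```bash
python3 - <<'E'
import cv2
a=cv2.imread('pics/scene0.png')[160:290,130:330]; cv2.imwrite('pics/c1.png',cv2.resize(a,None,fx=4,fy=4,interpolation=2))
a=cv2.imread('pics/side0.png')[105:285,165:355]; cv2.imwrite('pics/c2.png',cv2.resize(a,None,fx=3.3333,fy=3.3333,interpolation=2))
E
```

```text
(no output)
```

View pics/c1.png

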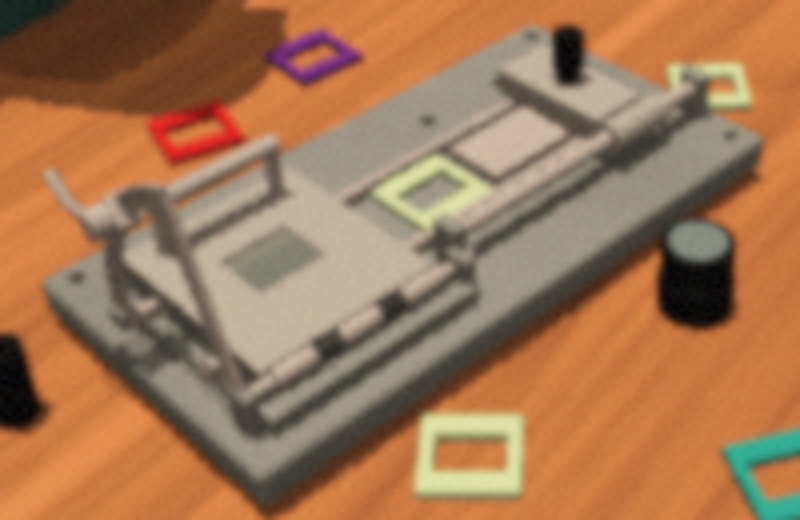

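View pics/c2.png

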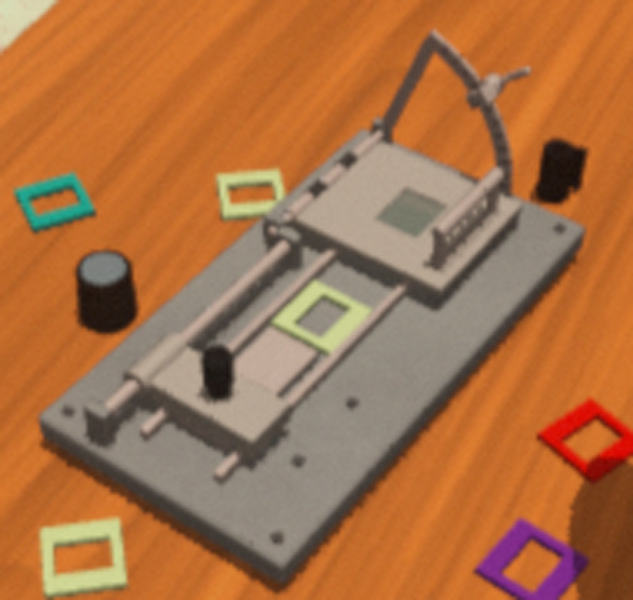

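```bash
cat > fit.py <<'E'
from h import *
from scipy.optimize import least_squares
def M(p,pts):
    pts=np.atleast_2d(pts).astype(float); c,s=np.cos(p[2]),np.sin(p[2])
    return np.c_[p[0]+c*pts[:,0]-s*pts[:,1],p[1]+s*pts[:,0]+c*pts[:,1],pts[:,2]]
if __name__=='__main__':
    sc,si=snap('scene'),snap('side')
    mm=1e-3
    A=np.array([[-100,-145,30],[100,-145,30],[100,230,30],[-100,230,30],[0,175,91]])*mm
    a=np.array([[47,288],[265,485],[760,148],[535,28],[568,31]])/4+[130,160]
    B=np.array([[-100,-145,30],[-100,230,30],[100,230,30],[0,175,91]])*mm
    b=np.array([[583,232],[283,574],[42,420],[217,350]])/3.3333+[165,105]
    def f(p): return np.r_[(proj(sc,M(p,A))-a).ravel(),(proj(si,M(p,B))-b).ravel()]
    best=min((least_squares(f,[.55,-.15,y],loss='soft_l1') for y in (0,.5,-.5)),key=lambda r:r.cost)
    print(best.x,np.round(best.fun.reshape(-1,2),1).tolist())
    p=best.x
    for n,s in(('scene',sc),('side',si)):
        im=cv2.resize(s['img'][:,:,::-1].copy(),None,fx=1.5,fy=1.5)
        pts=[[-.1,-.145,.03],[.1,-.145,.03],[.1,.23,.03],[-.1,.23,.03],[0,.175,.091],[-.045,-.06,.083],[-.045,-.1,.083],[-.045,-.02,.083]]
        for th in np.arange(.42,.76,.11): pts.append([.07-.105*np.cos(th),-.1165,.048+.105*np.sin(th)])
        for q in proj(s,M(p,pts)): cv2.circle(im,tuple(int(v*1.5) for v in q),2,(255,0,255),-1)
        cv2.imwrite(f'pics/fit_{n}.png',im)
    for nm,q in dict(knob=[0,.175,.080],bar=[-.045,-.06,.083]).items(): print(nm,M(p,q))
E
python3 fit.py
```

```text
[ 0.5324468  -0.0527155  -0.14427901] [[-2.9, -0.7], [-0.4, 0.0], [0.7, -3.3], [-2.5, -1.5], [2.8, -1.5], [0.3, -3.6], [1.0, -2.6], [-2.1, -1.0], [-3.6, 5.2]]
knob [[0.55760812 0.12046622 0.08      ]]
bar [[ 0.47928762 -0.10562203  0.083     ]]
```

```bash
sed -i "s/    def f(p): .*/    B=np.r_[B,[[-.0,-.1,.04]]][:3];b=b[:3];A=A[:4];a=a[:4]\n&/" fit.py; python3 fit.py; python3 - <<'E'
import cv2
a=cv2.imread('pics/fit_scene.png')[240:435,195:495]; cv2.imwrite('pics/d1.png',cv2.resize(a,None,fx=2.6,fy=2.6))
a=cv2.imread('pics/fit_side.png')[158:428,248:533]; cv2.imwrite('pics/d2.png',cv2.resize(a,None,fx=2.2,fy=2.2))
E
```

```text
[ 0.53239639 -0.05027836 -0.14823636] [[-2.0, -1.5], [0.1, -0.9], [1.4, -3.6], [-1.6, -1.8], [0.1, -2.8], [-0.0, -1.8], [-2.9, -0.5]]
knob [[0.55824285 0.12280243 0.08      ]]
bar [[ 0.47902826 -0.10297411  0.083     ]]
```

View pics/d1.png

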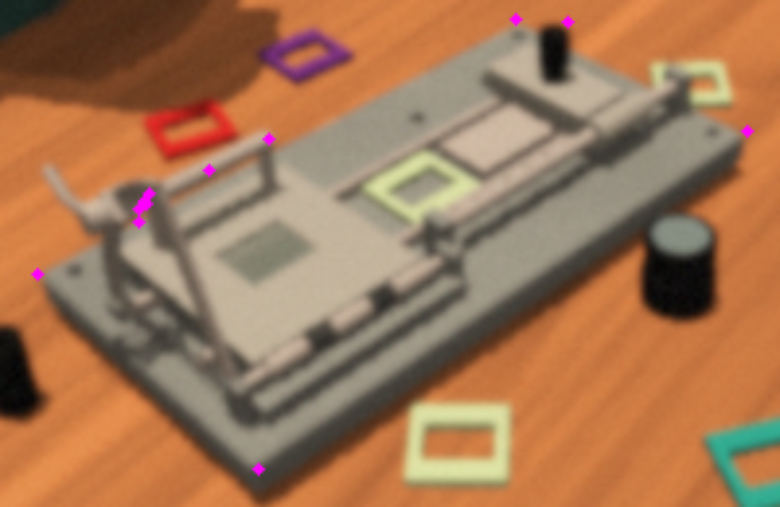

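View pics/d2.png

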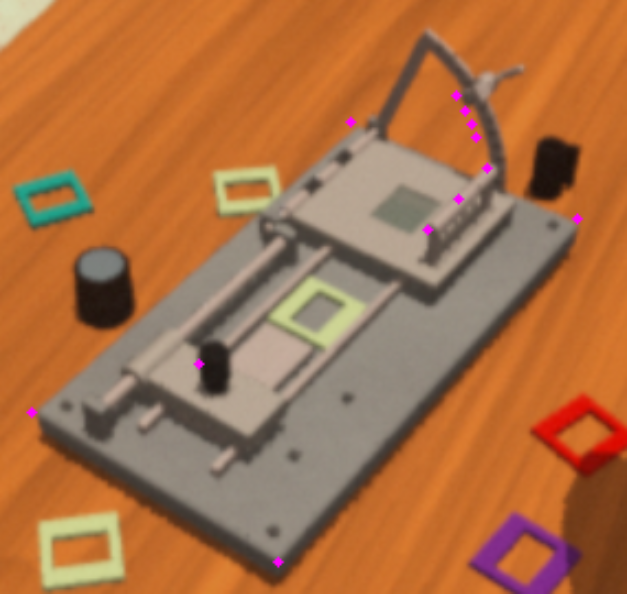

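```bash
cat > go.py <<'E'
# work out: offsets (tool frame mm) and yaw to reach target TCP pos with tool z at world heading psi
import sys; from h import *
def rel(target,psi=None):
    s=robot.get_state(); q=s['eef_rot']; Rm=R.from_quat([q[1],q[2],q[3],q[0]]).as_matrix()
    d=Rm.T@(np.array(target)-s['tool_pos'])*1000
    print('axes x,y,z',np.round(Rm.T,3).tolist()); print('pos',np.round(s['tool_pos'],4),'offset mm',np.round(d,1), 'F',np.round(s['wrist_force'],1),'open',round(s['opening'],3),'t',round(s['clock'],2))
    if psi is not None:
        t=np.array([np.cos(psi),np.sin(psi),0]); t=Rm.T@t
        a=np.arctan2(-t[1],t[2]) # z rotated about x by a: (0,-sin a,cos a)
        print('yaw',round(a,4),'or',round((a-np.pi) if a>0 else a+np.pi,4))
if __name__=='__main__':
    v=[float(x) for x in sys.argv[1:]]; rel(v[:3],v[3] if len(v)>3 else None)
E
python3 go.py 0.54 0.05 0.26 -0.146
```

```text
axes x,y,z [[-0.0, 0.0, -1.0], [0.9, 0.437, 0.0], [0.437, -0.9, -0.0]]
pos [ 0.2947 -0.6073  0.2313] offset mm [ -28.7  507.6 -484.2] F [-0.1  0.3  0.2] open 1.0 t 1.55
yaw -0.973 or 2.1686
```

```bash
python3 -m pendant '{"offset":[[-3,40.6,-36.7],[-3,40.6,-36.7],[-3,40.6,-36.7],[-3,40.6,-36.7],[-3,40.6,-36.7],[-3,40.6,-36.7],[-3,40.6,-36.7],[-3,40.6,-36.7],[-3,40.6,-36.7],[-3,40.6,-36.7]],"yaw":[0,0,0,0,0,0,0,0,0,0],"grip":[60,60,60,60,60,60,60,60,60,60]}'
python3 -m pendant '{"offset":[[0,0,0],[0,0,0],[0,0,0],[0,0,0],[0,0,0],[0,0,0]],"yaw":[-0.162,-0.162,-0.162,-0.162,-0.162,-0.163],"grip":[60,60,60,60,60,60]}'
python3 - <<'E'
from h import *
s=snap('wrist','w1.png'); print(np.round(s['pose'],4).tolist())
for t in ['guide_knob','cover_bar','mount','index_tip']:
        print(t,[(np.round(d['xy'],1).tolist(),round(d['conf'],2)) for d in robot.look_for(t,'wrist')])
cv2.imwrite('pics/w1b.png',cv2.resize(s['img'][:,:,::-1],None,fx=1.55,fy=1.55,interpolation=2))
E
python3 go.py .5 -.1 .26 -0.146
```

```text
clock: 2.8
tool_pos: [0.5001, -0.0981, 0.2617]
eef_rot: [0.6, 0.375, 0.599, -0.375]
wrist_force: [1.4, -1.1, 0.9]
opening: 0.704
clock: 3.55
tool_pos: [0.4997, -0.0998, 0.2614]
eef_rot: [0.705, 0.05, 0.705, -0.05]
wrist_force: [-0.3, 0.5, 0.5]
opening: 0.704
[[0.9901, -0.1343, -0.0403, 0.5113], [-0.1402, -0.9471, -0.2886, -0.0265], [0.0006, 0.2914, -0.9566, 0.4049], [0.0, 0.0, 0.0, 1.0]]
guide_knob [([279.0, 24.0], 0.79), ([263.1, 247.8], 0.33)]
cover_bar [([278.0, 168.9], 0.57), ([263.4, 249.3], 0.51)]
mount [([115.6, 25.5], 0.9), ([283.6, 85.6], 0.8), ([135.9, 106.1], 0.79), ([446.9, 97.1], 0.65)]
index_tip [([267.2, 248.0], 0.72), ([278.6, 26.6], 0.45)]
axes x,y,z [[0.0, -0.0, -1.0], [0.149, 0.989, -0.0], [0.989, -0.149, 0.0]]
pos [ 0.4997 -0.0999  0.2613] offset mm [ 1.3 -0.1  0.3] F [-0.3 -0.3 -0.3] open 0.7 t 3.8
yaw -0.0037 or 3.1378
```

View pics/w1b.png

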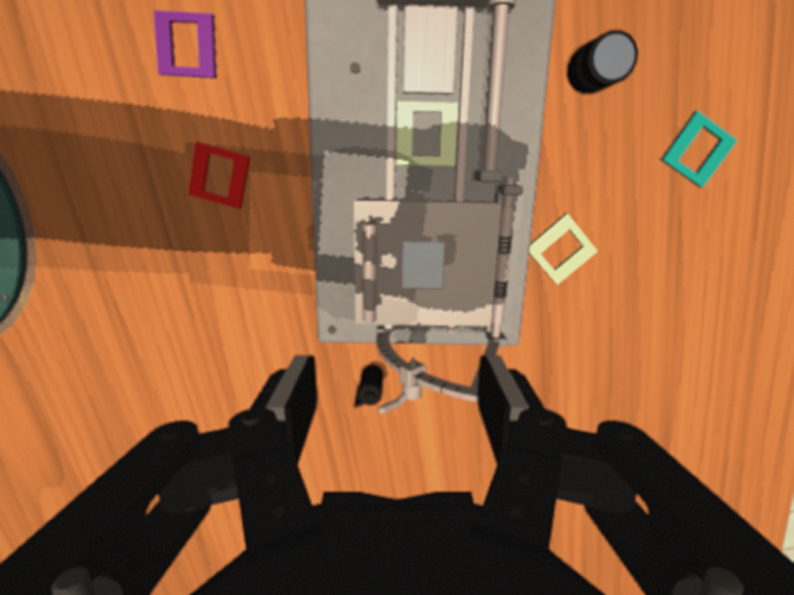

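```bash
cat > fit2.py <<'E'
from fit import *
s=snap('wrist')
A=np.array([[-100,-145,30],[100,-145,30],[-45,-20,83],[-45,-100,83]])*1e-3
a=np.array([[319,342],[519,344],[370,222],[370,321]])/1.55
def f(p):
    r=(proj(s,M(p,A))-a).ravel()
    e=[]
    for X,u in((-.1,307),(.1,554),(-.023-.004-.004,391),):
        q=proj(s,M(p,[[X,.0,.03 if abs(X)>.05 else .038],[X,.14,.03 if abs(X)>.05 else .038]]))
        if abs(X)<.05: continue
        t=(2/1.55-q[0,1])/(q[1,1]-q[0,1]); e.append(q[0,0]+t*(q[1,0]-q[0,0])-u/1.55)
    return np.r_[r,e]
r=least_squares(f,[.5324,-.0503,-.148]); p=r.x
print(p,np.round(r.fun,1))
im=cv2.resize(s['img'][:,:,::-1].copy(),None,fx=1.55,fy=1.55,interpolation=2)
pts=[[-.1,-.145,.03],[.1,-.145,.03],[-.045,-.06,.083],[-.045,-.1,.083],[-.045,-.02,.083],[-.027,0,.038],[.027,0,.038],[.07,-.115,.048],[.07,-.005,.048]]
for th in np.arange(.42,.76,.11): pts.append([.07-.105*np.cos(th),-.1165,.048+.105*np.sin(th)])
for q in proj(s,M(p,pts)): cv2.circle(im,tuple(int(round(v*1.55)) for v in q),2,(255,0,255),-1)
cv2.imwrite('pics/fw.png',im); 
im=cv2.resize(s['img'][170:280,190:350,::-1].copy(),None,fx=5,fy=5,interpolation=2)
for q in proj(s,M(p,pts)): cv2.circle(im,tuple(int(round(v*5)) for v in (q-[190,170])),3,(255,0,255),-1)
cv2.imwrite('pics/fw2.png',im); np.save('p.npy',p)
for nm,q in dict(knob=[0,.175,.080],bar=[-.045,-.06,.083]).items(): print(nm,M(p,q))
E
python3 fit2.py
```

```text
[ 0.53326615 -0.05139797 -0.16500902] [-0.7  0.3  0.8  0.7 -0.   0.3  0.2 -1.1 -1.8  1.6]
knob [[0.56201187 0.12122498 0.08      ]]
bar [[ 0.47902172 -0.10319123  0.083     ]]
```

View pics/fw2.png

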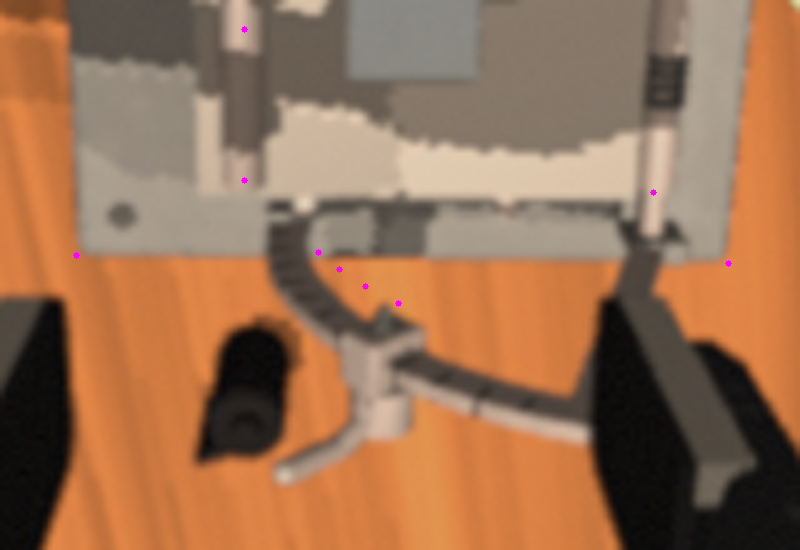

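View pics/fw.png

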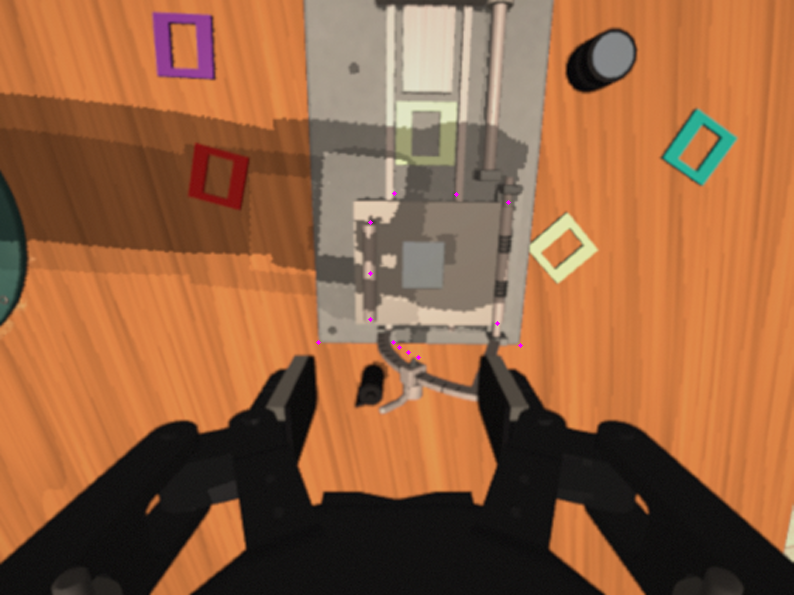

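```bash
python3 -m pendant '{"offset":[[10,45.4,5.5],[10,45.4,5.5],[10,45.4,5.5],[10,45.4,5.5],[10,45.4,5.5],[0,0,0]],"yaw":[0.003,0.003,0.003,0.003,0.003,0],"grip":[60,60,60,60,60,60]}'
python3 - <<'E'
from h import *
s=snap('wrist','w2.png')
p=np.load('p.npy')
from fit import M
for t in ['guide_knob','mount']:
        print(t,[(np.round(d['xy'],1).tolist(),round(d['conf'],2)) for d in robot.look_for(t,'wrist')])
im=cv2.resize(s['img'][:,:,::-1],None,fx=1.55,fy=1.55,interpolation=2)
pts=[[0,.175,.091],[0,.170,.091],[-.1,.23,.03],[.1,.23,.03],[-.027,.0945,.038],[.027,.0945,.038]]
for q in proj(s,M(p,pts)): cv2.circle(im,tuple(int(round(v*1.55)) for v in q),2,(255,0,255),-1)
g=st()['tool_pos']
for q in proj(s,[g,g-[0,0,.1]]): cv2.circle(im,tuple(int(round(v*1.55)) for v in q),3,(0,255,0),-1)
cv2.imwrite('pics/w2b.png',im)
E
```

```text
clock: 4.6
tool_pos: [0.5612, 0.1227, 0.21]
eef_rot: [0.704, 0.057, 0.706, -0.057]
wrist_force: [0.4, -0.4, -0.2]
opening: 0.703
guide_knob [([259.1, 192.5], 0.82)]
mount [([133.2, 259.9], 0.93), ([421.7, 252.3], 0.89), ([98.7, 205.3], 0.76), ([259.5, 260.5], 0.64)]
```

View pics/w2b.png

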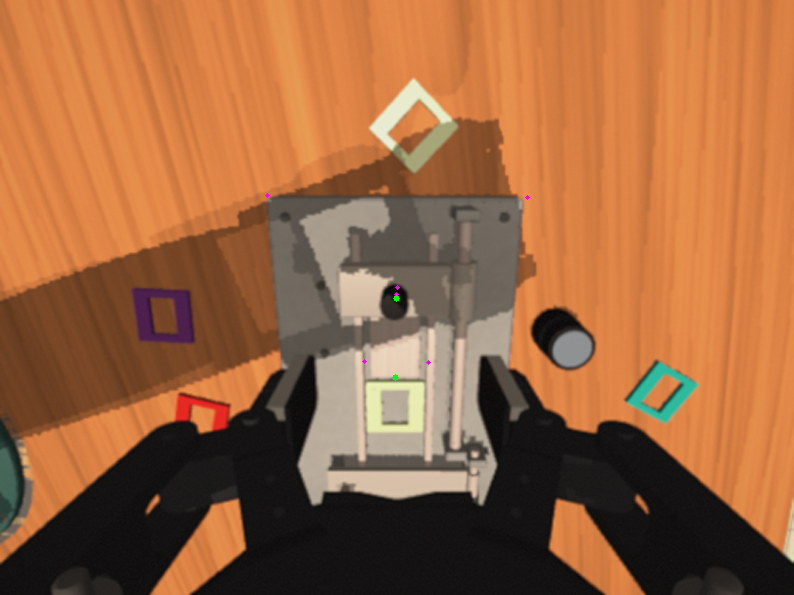

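```bash
python3 - <<'E'
from h import *
im=cv2.imread('pics/w2.png')[165:290,200:330]; cv2.imwrite('pics/w2c.png',cv2.resize(im,None,fx=5,fy=4.8,interpolation=2))
p=np.load('p.npy'); s=robot.snapshot('wrist')
def inv(w):
    c,sn=np.cos(p[2]),np.sin(p[2]); d=w[:2]-p[:2]; return np.round([c*d[0]+sn*d[1],-sn*d[0]+c*d[1]],4)
for uv,z in(((393,308),.091),((393,291),.058),((395,379),.033)): 
    w=onz(s,np.array(uv)/1.55,z); print(uv,w,inv(w))
E
```

```text
(393, 308) [0.55744553 0.10371004 0.091     ] [-0.0016  0.157 ]
(393, 291) [0.55753169 0.10585534 0.058     ] [-0.0019  0.1591]
(395, 379) [0.54469786 0.01931762 0.033     ] [-0.0003  0.0716]
```

View pics/w2c.png

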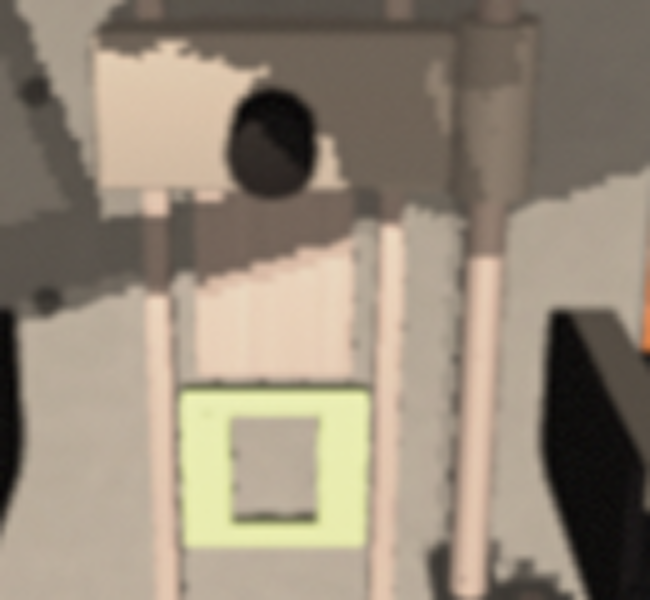

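```bash
python3 -m pendant '{"offset":[[0,-17,-1.5],[40,0,0],[40,0,0],[40,0,0],[24,0,0],[0,0,0]],"yaw":[0,0,0,0,0,0],"grip":[40,40,40,40,40,40]}'
python3 - <<'E'
from h import *
s=snap('side'); im=s['img'][105:285,165:355,::-1]; cv2.imwrite('pics/s3.png',cv2.resize(im,None,fx=3.3,fy=3.3,interpolation=2))
s=snap('wrist'); cv2.imwrite('pics/w3.png',cv2.resize(s['img'][:,:,::-1],None,fx=1.55,fy=1.55,interpolation=2))
E
python3 go.py .557 .106 .066 -.165
```

```text
clock: 5.55
tool_pos: [0.5561, 0.1023, 0.0661]
eef_rot: [0.704, 0.057, 0.706, -0.058]
wrist_force: [0.5, 1.2, 0.1]
opening: 0.469
axes x,y,z [[0.001, 0.0, -1.0], [0.161, 0.987, 0.0], [0.987, -0.161, 0.001]]
pos [0.5574 0.103  0.0686] offset mm [ 2.6  2.9 -0.9] F [-0.6  0.4 -0.4] open 0.47 t 5.65
yaw 0.003 or -3.1386
```

View pics/s3.png

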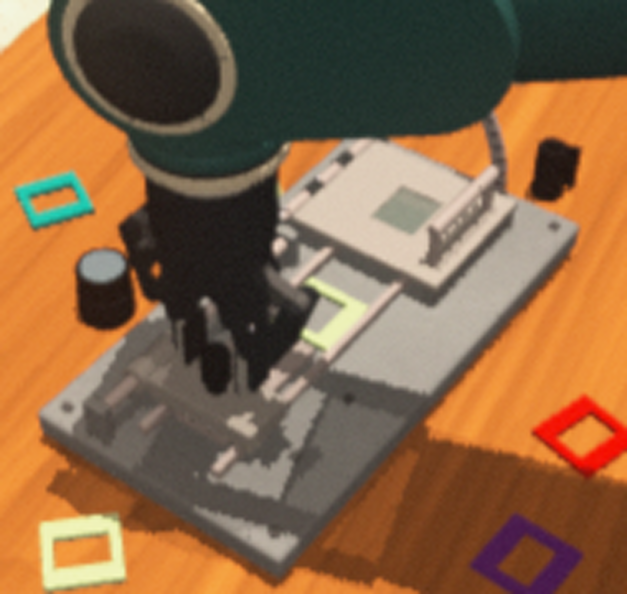

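View pics/w3.png

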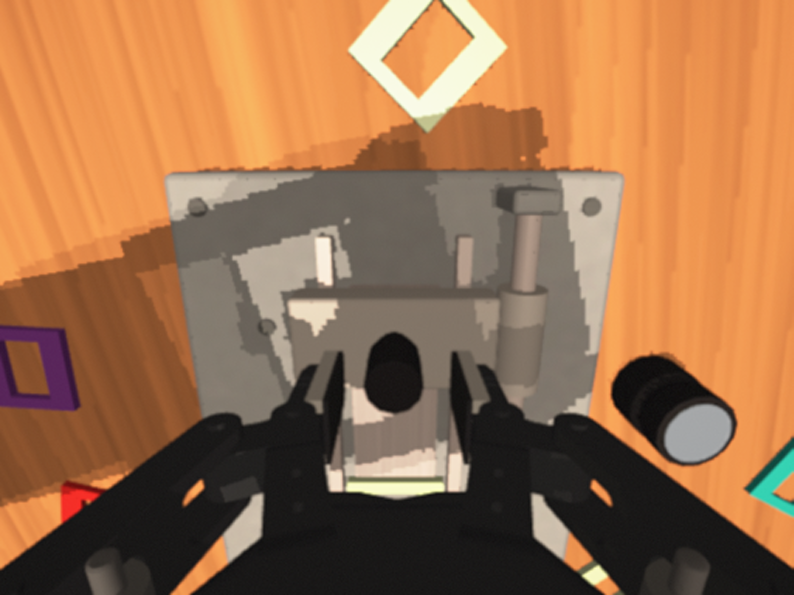

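```bash
python3 - <<'E'
from h import *
p=np.load('p.npy'); s=robot.snapshot('wrist')
for uv in ((394,381),(394,390)): print(onz(s,np.array(uv)/1.55,.091))
print(st()['tool_pos'], np.array(s['pose'])[:3,3])
E
```

```text
[0.55901043 0.1100872  0.091     ]
[0.55846557 0.10679593 0.091     ]
[0.55771031 0.10324365 0.06900563] [0.57051178 0.17605227 0.21218402]
```

```bash
python3 -m pendant '{"offset":[[2,5,0.5],[0,0,0],[0,0,0],[0,0,0],[0,0,0]],"yaw":[0,0,0,0,0],"grip":[30,0,0,0,0]}'; python3 go.py .557 .106 .066 -.165
```

```text
clock: 6.32
tool_pos: [0.5569, 0.1095, 0.0664]
eef_rot: [0.704, 0.057, 0.706, -0.056]
wrist_force: [-22.5, 4.0, 18.4]
opening: 0.211
axes x,y,z [[-0.003, 0.001, -1.0], [0.16, 0.987, 0.0], [0.987, -0.16, -0.004]]
pos [0.5569 0.1095 0.0664] offset mm [ 0.4 -3.5  0.6] F [-22.5   4.   18.4] open 0.211 t 6.33
yaw 0.0046 or -3.1369
```

```bash
python3 -m pendant '{"offset":[[-0.8,0,-1],[0,-8,0],[0,-12,0]],"yaw":[0,0,0],"grip":[0,0,0]}'; python3 go.py .557 .106 .066 -.165
```

```text
clock: 6.7
tool_pos: [0.5535, 0.0897, 0.0665]
eef_rot: [0.704, 0.057, 0.705, -0.056]
wrist_force: [-6.7, 3.5, 5.2]
opening: 0.209
axes x,y,z [[-0.001, 0.001, -1.0], [0.159, 0.987, 0.001], [0.987, -0.159, -0.002]]
pos [0.5535 0.0897 0.0665] offset mm [ 0.5 16.6  0.8] F [-6.7  3.5  5.2] open 0.209 t 6.7
yaw 0.0049 or -3.1367
```

```bash
python3 -m pendant '{"offset":[[0,-14,-0.2],[0,-14,-0.2],[0,-14,-0.2],[0,-14,0],[0,-14,0],[0,-8,0]],"yaw":[0,0,0,0,0,0],"grip":[0,0,0,0,0,0]}'; python3 go.py .557 .106 .066 -.165
python3 - <<'E'
from h import *
p=np.load('p.npy'); t=st()['tool_pos']; c,sn=np.cos(p[2]),np.sin(p[2]); d=t[:2]-p[:2]; print(c*d[0]+sn*d[1],-sn*d[0]+c*d[1])
s=snap('wrist'); cv2.imwrite('pics/w4.png',cv2.resize(s['img'][:,:,::-1],None,fx=1.55,fy=1.55,interpolation=2))
E
```

```text
clock: 7.45
tool_pos: [0.5408, 0.0115, 0.0665]
eef_rot: [0.705, 0.057, 0.705, -0.057]
wrist_force: [-5.1, 2.5, 6.0]
opening: 0.208
axes x,y,z [[-0.0, 0.0, -1.0], [0.161, 0.987, 0.0], [0.987, -0.161, -0.0]]
pos [0.5408 0.0115 0.0665] offset mm [ 0.5 95.9  0.8] F [-5.1  2.5  6. ] open 0.208 t 7.45
yaw 0.0037 or -3.1379
-0.002863720077477253 0.06327431850715402
```

View pics/w4.png

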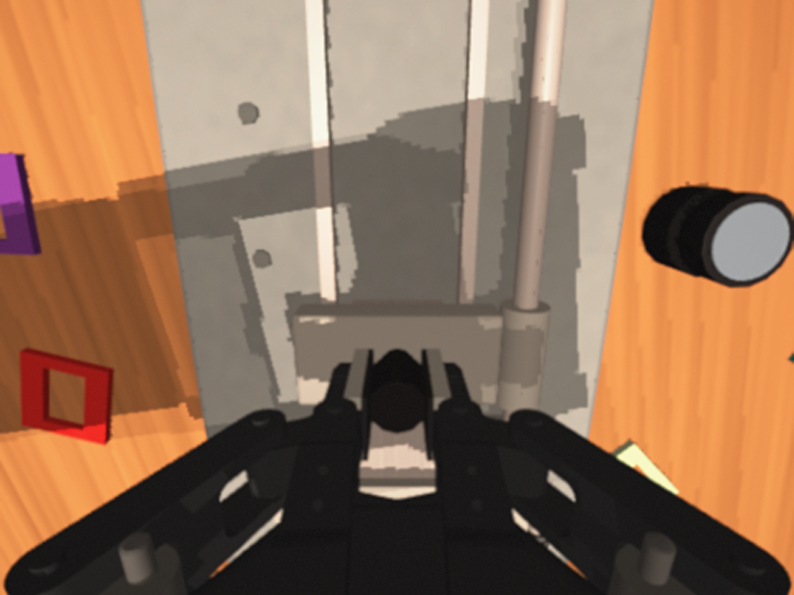

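```bash
python3 -m pendant '{"offset":[[0,-7,0],[0,-5,0],[0,0,0]],"yaw":[0,0,0],"grip":[0,0,0]}';python3 -m pendant '{"offset":[[0,-2,0],[0,0,0]],"yaw":[0,0],"grip":[0,0]}';python3 -m pendant '{"offset":[[0,-2,0],[0,0,0]],"yaw":[0,0],"grip":[0,0]}'
```

```text
clock: 7.88
tool_pos: [0.5389, -0.0004, 0.0665]
eef_rot: [0.705, 0.057, 0.705, -0.057]
wrist_force: [-7.0, -1.0, 5.8]
opening: 0.208
clock: 8.12
tool_pos: [0.5387, -0.0021, 0.0665]
eef_rot: [0.705, 0.057, 0.705, -0.057]
wrist_force: [-5.9, 1.1, 5.5]
opening: 0.212
clock: 8.38
tool_pos: [0.5384, -0.004, 0.0665]
eef_rot: [0.705, 0.057, 0.705, -0.057]
wrist_force: [-5.7, 1.7, 5.6]
opening: 0.208
```

```bash
for i in 1 2; do :; done; python3 -m pendant '{"offset":[[0,-2,0],[0,0,0]],"yaw":[0,0],"grip":[0,0]}' | sed -n 2,4p; python3 -m pendant '{"offset":[[0,-1.5,0],[0,0,0]],"yaw":[0,0],"grip":[0,0]}'| sed -n 2,4p; python3 -m pendant '{"offset":[[0,-1,0],[0,0,0]],"yaw":[0,0],"grip":[0,0]}'| sed -n 2,4p
```

```text
tool_pos: [0.538, -0.006, 0.0665]
eef_rot: [0.705, 0.057, 0.705, -0.057]
wrist_force: [-5.4, 1.5, 5.9]
tool_pos: [0.538, -0.0063, 0.0665]
eef_rot: [0.705, 0.058, 0.705, -0.056]
wrist_force: [-3.7, 12.3, 5.0]
tool_pos: [0.538, -0.0064, 0.0665]
eef_rot: [0.705, 0.058, 0.705, -0.055]
wrist_force: [-1.5, 21.4, 4.2]
```

```bash
python3 -m pendant '{"offset":[[0,2,0],[0,0,0],[-20,0,0],[-40,0,0],[-43,0,0]],"yaw":[0,0,0,0,0],"grip":[40,40,40,40,40]}'; python3 -m pendant '{"offset":[[0,-35,-15.2],[0,-35,-15.2],[0,-35,-15.2],[0,0,0]],"yaw":[0,0,0,0],"grip":[40,40,40,40]}'
python3 - <<'E'
from h import *
from fit import M
p=np.load('p.npy')
s=snap('wrist','w5r.png'); im=cv2.resize(s['img'][:,:,::-1],None,fx=1.55,fy=1.55,interpolation=2)
cv2.imwrite('pics/w5.png',im)
t=st()['tool_pos'];print(t)
E
```

```text
clock: 9.75
tool_pos: [0.538, -0.0063, 0.1716]
eef_rot: [0.705, 0.057, 0.705, -0.057]
wrist_force: [0.6, -0.1, -0.1]
opening: 0.466
clock: 10.25
tool_pos: [0.4755, -0.1042, 0.1708]
eef_rot: [0.705, 0.057, 0.704, -0.058]
wrist_force: [-0.1, 1.2, -0.0]
opening: 0.464
[ 0.4761058  -0.10324201  0.17063835]
```

View pics/w5.png

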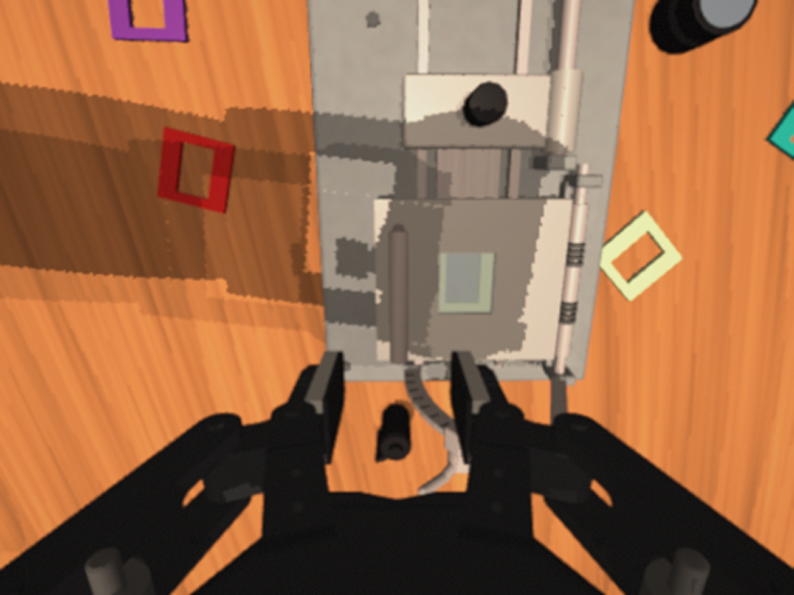

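```bash
python3 -m pendant '{"offset":[[-30,-40,31],[0,0,0],[0,0,0]],"yaw":[0,0,0],"grip":[85,85,85]}'
python3 - <<'E'
from h import *
s=snap('wrist','w6r.png'); np.save('w6.npy',s['pose']); im=cv2.resize(s['img'][:,:,::-1],None,fx=1.55,fy=1.55,interpolation=2)
cv2.imwrite('pics/w6.png',im)
t=st()['tool_pos'];print(t)
E
```

```text
clock: 10.68
tool_pos: [0.5006, -0.1463, 0.1991]
eef_rot: [0.705, 0.057, 0.705, -0.057]
wrist_force: [0.9, 0.1, -0.3]
opening: 0.994
[ 0.50033408 -0.14600799  0.19876511]
```

View pics/w6.png

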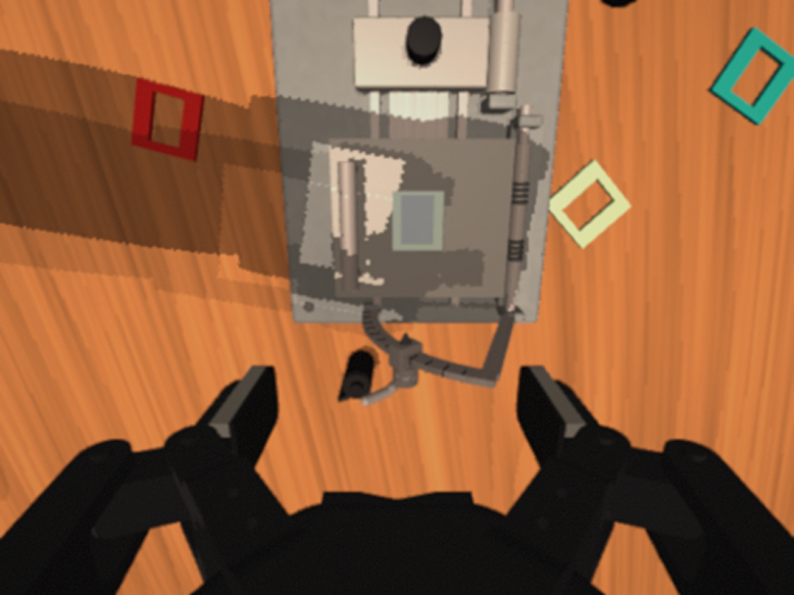

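```bash
python3 -m pendant '{"offset":[[0,-6,0],[0,0,0],[0,0,0],[0,0,0],[0,0,0],[0,0,0],[0,0,0],[0,0,0],[0,0,0],[0,0,0]],"yaw":[-0.175,-0.175,-0.175,-0.175,-0.175,-0.175,-0.175,-0.175,-0.17,0],"grip":[85,85,85,85,85,85,85,85,85,85]}'
python3 - <<'E'
from h import *
s=snap('wrist','w7r.png'); np.save('w7.npy',s['pose']); im=cv2.resize(s['img'][:,:,::-1],None,fx=1.55,fy=1.55,interpolation=2)
cv2.imwrite('pics/w7.png',im)
im=cv2.imread('pics/w6r.png')[60:265,180:365]; cv2.imwrite('pics/w6c.png',cv2.resize(im,None,fx=2.9,fy=2.9,interpolation=2))
im=cv2.imread('pics/w6r.png')[190:265,215:345]; cv2.imwrite('pics/w6d.png',cv2.resize(im,None,fx=6,fy=6,interpolation=2))
E
```

```text
clock: 11.98
tool_pos: [0.4992, -0.1519, 0.1988]
eef_rot: [0.539, -0.458, 0.539, 0.458]
wrist_force: [0.1, -0.5, -0.2]
opening: 0.997
```

View pics/w7.png

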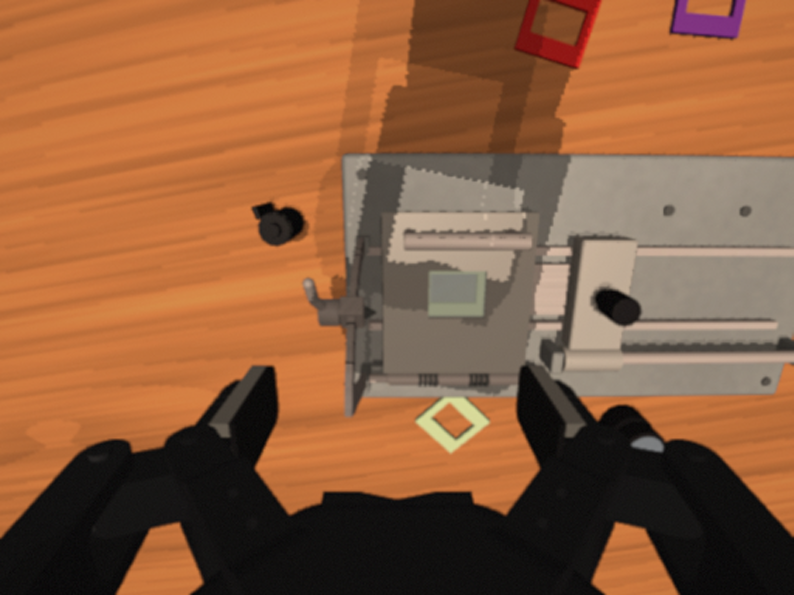

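View pics/w6c.png

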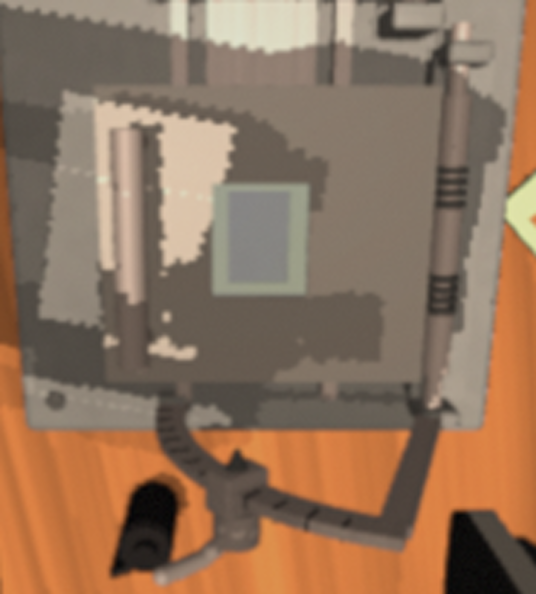

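View pics/w6d.png

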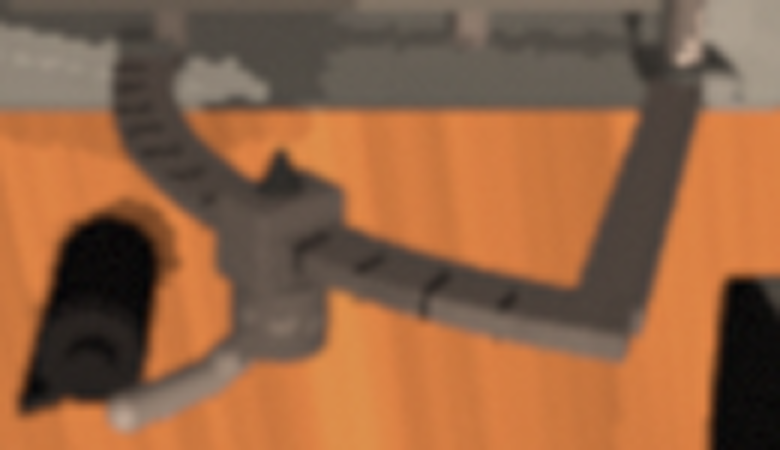

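```bash
python3 - <<'E'
import cv2
im=cv2.imread('pics/w7r.png')[95:270,190:430]; cv2.imwrite('pics/w7c.png',cv2.resize(im,None,fx=3.3,fy=3.3,interpolation=2))
im=cv2.imread('pics/w7r.png')[170:240,190:300]; cv2.imwrite('pics/w7d.png',cv2.resize(im,None,fx=7,fy=7,interpolation=2))
E
```

```text
(no output)
```

View pics/w7c.png

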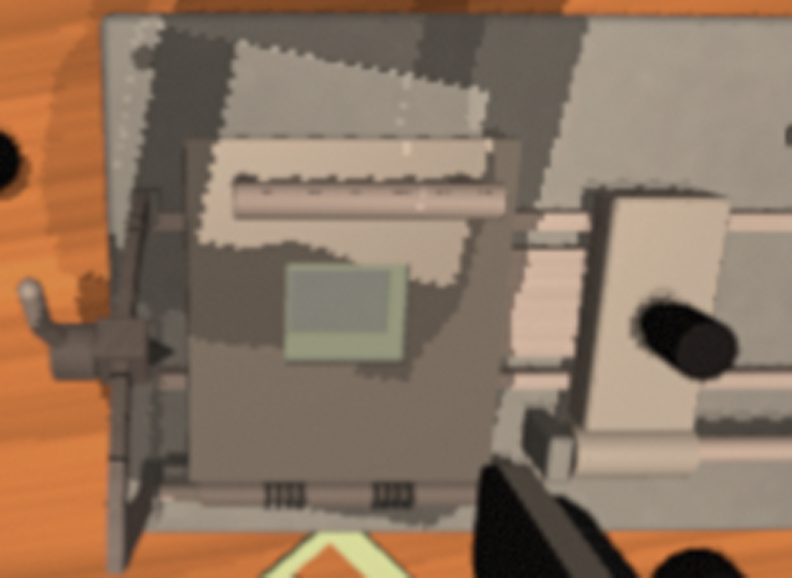

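View pics/w7d.png

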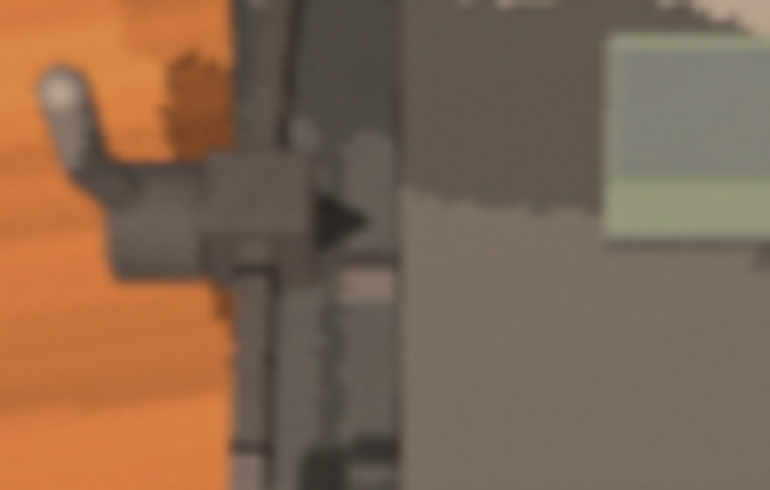

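```bash
cat > fit3.py <<'E'
from fit import *
s0=robot.snapshot('wrist'); D=np.array(s0['D'],float); KK=K(s0)
def pr(P,c,pts):
    P=np.array(P); Rm=P[:3,:3]@R.from_rotvec(c[:3]).as_matrix(); t=P[:3,3]+c[3:]
    return cv2.projectPoints(np.atleast_2d(pts).astype(float),cv2.Rodrigues(Rm.T)[0],-Rm.T@t,KK,D)[0][:,0]
P6,P7=np.load('w6.npy'),np.load('w7.npy')
c7=lambda u:np.array(u)/3.3+[190,95]
c6=lambda u:np.array(u)/2.9+[180,60]
f7=[([-45,-100,83],c7([235,200])),([-45,-20,83],c7([504,201])),([-100,-145,30],c7([105,15])),([0,45,91],c7([705,350])),(['e',-115,51],c7([188,140])),(['e',-5,51],c7([520,140]))]
f6=[([-45,-20,83],c6([128,127])),([-45,-100,83],c6([133,372])),([-100,-145,30],c6([33,430])),([100,-145,30],c6([482,430])),([0,45,91],np.array([424,33])/1.55),(['e',-5,51],c6([95,88])),(['e',-115,51],c6([105,383]))]
t7=np.array([242.6,201.4]); t6=np.array([261.8,215.3])
def pts(fs,e): return np.array([[e if q[0]=='e' else q[0]*1e-3,q[1]*1e-3,q[2]*1e-3] for q,_ in fs])
def tip(th): return [.07-.105*np.cos(th),-.1165,.048+.105*np.sin(th)]
def f(v,use=(6,7)):
    p=v[:3]; e=v[3]; th=v[4]; a,b=v[5:11],v[11:17]; o=[]
    if 6 in use:
        o+= [(pr(P6,a,M(p,pts(f6,e)))-[u for _,u in f6]).ravel(), (pr(P6,a,M(p,tip(th)))-t6).ravel()]
    if 7 in use:
        o+= [(pr(P7,b,M(p,pts(f7,e)))-[u for _,u in f7]).ravel(), (pr(P7,b,M(p,tip(th)))-t7).ravel()]
    pri=np.r_[a[:3]/.005,a[3:]/.002,b[:3]/.005,b[3:]/.002]
    return np.concatenate(o+[pri])
for use in((6,7),(6,),(7,)):
    r=least_squares(f,np.r_[np.load('p.npy'),-.054,.65,np.zeros(12)],args=(use,))
    J=r.jac; cov=np.linalg.pinv(J.T@J); print(use,np.round(r.x[:5],4),'sd th',round(cov[4,4]**.5,4)); print(np.round(r.fun[:-12].reshape(-1,2),1).tolist()); print(np.round(r.x[5:],4))
    if len(use)==2: np.save('p2.npy',r.x)
E
python3 fit3.py
```

```text
(6, 7) [ 0.5323 -0.0519 -0.1593 -0.0599  0.7124] sd th 0.0093
[[-0.5, 0.4], [0.7, -1.5], [-2.8, 1.0], [1.5, 0.5], [0.1, 1.7], [-0.5, -0.9], [0.8, -0.7], [0.5, -0.8], [0.0, 0.3], [-0.6, 0.0], [-1.4, -0.3], [0.4, 0.4], [-0.0, -0.2], [0.4, -0.1], [0.8, -0.1]]
[-0.0019 -0.0014  0.001   0.0003  0.0006 -0.0006  0.0006 -0.0019 -0.0018
 -0.0003 -0.0006  0.0015]
(6,) [ 0.5319 -0.0528 -0.1567 -0.0601  0.7093] sd th 0.0142
[[-0.5, 0.5], [0.8, -1.5], [-2.6, 1.0], [1.7, 0.4], [0.0, 1.7], [-0.7, -0.8], [0.7, -0.6], [0.4, -0.9]]
[-0.0029 -0.0012 -0.0004  0.      0.     -0.0006  0.      0.      0.
  0.      0.      0.    ]
(7,) [ 0.5328 -0.0511 -0.1627 -0.0596  0.7154] sd th 0.0123
[[0.1, 0.1], [-0.6, 0.0], [-1.3, -0.6], [0.2, 0.5], [0.0, -0.1], [0.4, 0.2], [0.9, 0.0]]
[ 0.     -0.     -0.      0.     -0.     -0.      0.0005 -0.0011 -0.0003
  0.      0.      0.0015]
```

```bash
python3 -m pendant '{"offset":[[0,0,0],[0,0,0],[0,0,0],[0,0,0],[0,0,0],[0,0,0],[0,0,0],[0,0,0],[0,0,0],[0,0,0]],"yaw":[0.175,0.175,0.175,0.175,0.175,0.175,0.175,0.175,0.17,0],"grip":[50,50,50,50,50,50,50,50,50,50]}'; python3 go.py .477 -.103 .11 -.161
```

```text
clock: 13.32
tool_pos: [0.4994, -0.1525, 0.199]
eef_rot: [0.705, 0.057, 0.705, -0.057]
wrist_force: [0.6, -0.7, 0.1]
opening: 0.587
axes x,y,z [[-0.0, 0.0, -1.0], [0.162, 0.987, 0.0], [0.987, -0.162, -0.0]]
pos [ 0.4994 -0.1525  0.199 ] offset mm [ 89.   45.3 -30.1] F [ 0.6 -0.7  0.1] open 0.587 t 13.32
yaw -0.0015 or 3.1401
```

```bash
python3 -m pendant '{"offset":[[0,45.3,-30],[35,0,0],[44,0,0],[0,0,0]],"yaw":[0,0,0,0],"grip":[50,50,50,50]}'
python3 - <<'E'
from h import *
s=snap('wrist'); im=cv2.resize(s['img'][:,:,::-1],None,fx=1.55,fy=1.55,interpolation=2)
cv2.imwrite('pics/w8.png',im)
E
python3 go.py .477 -.103 .07 -.161
```

```text
clock: 13.82
tool_pos: [0.4756, -0.1027, 0.1175]
eef_rot: [0.703, 0.056, 0.707, -0.056]
wrist_force: [0.6, -0.2, -0.4]
opening: 0.584
axes x,y,z [[-0.002, 0.0, -1.0], [0.159, 0.987, 0.0], [0.987, -0.159, -0.002]]
pos [ 0.4767 -0.1031  0.12  ] offset mm [50.   0.1  0.3] F [ 0.7 -0.6  0.9] open 0.587 t 13.88
yaw 0.0018 or -3.1398
```

View pics/w8.png

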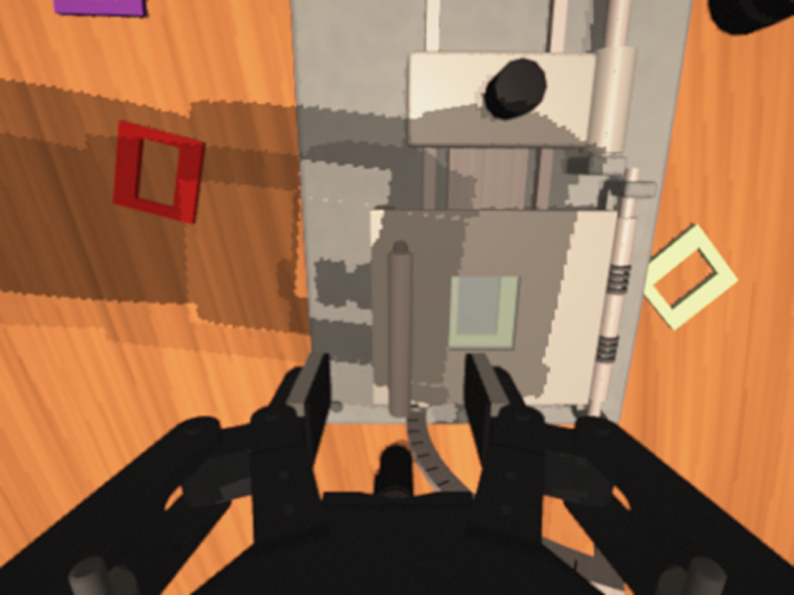

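```bash
python3 -m pendant '{"offset":[[25,0,0.5],[24.5,0,0.3],[0,0,0],[0,0,0],[0,0,0],[0,0,0],[0,0,0]],"yaw":[0,0,0,0,0,0,0],"grip":[50,50,50,0,0,0,0]}'
python3 go.py .477 -.103 .07 -.161
python3 - <<'E'
from h import *
s=snap('wrist'); im=cv2.resize(s['img'][:,:,::-1],None,fx=1.55,fy=1.55,interpolation=2)
cv2.imwrite('pics/w9.png',im)
E
```

```text
clock: 14.75
tool_pos: [0.4766, -0.1033, 0.0719]
eef_rot: [0.704, 0.057, 0.706, -0.057]
wrist_force: [-21.6, 3.4, 17.1]
opening: 0.104
axes x,y,z [[-0.003, 0.0, -1.0], [0.16, 0.987, -0.0], [0.987, -0.16, -0.003]]
pos [ 0.4766 -0.1033  0.0719] offset mm [1.9 0.3 0.3] F [-21.6   3.4  17.1] open 0.104 t 14.75
yaw 0.0002 or -3.1414
```

View pics/w9.png

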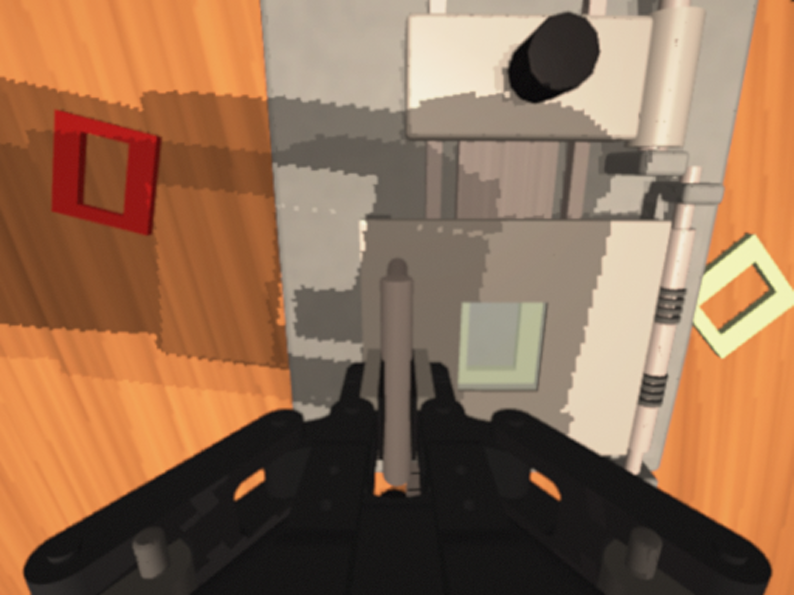

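```bash
python3 -m pendant '{"offset":[[-0.5,0,-1],[-5.8,0,1.8],[-5.5,0,2.3],[-5.4,0,2.5],[-5.4,0,2.7],[-10.3,0,6.2],[0,0,0]],"yaw":[0,0,0,0,0,0,0],"grip":[0,0,0,0,0,0,0]}'
python3 -m pendant '{"offset":[[-4.8,0,3.5],[-4.8,0,3.7],[-4.4,0,4],[-4.4,0,4.2],[-8,0,9],[0,0,0]],"yaw":[0,0,0,0,0,0],"grip":[0,0,0,0,0,0]}'
cat > cov.py <<'E'
from h import *
from scipy.optimize import minimize_scalar
t=st(); b0=np.array([.4766,-.1033,.0719]); d=t['tool_pos']-b0; psi=-.161
dx=d[0]*np.cos(psi)+d[1]*np.sin(psi); dy=-d[0]*np.sin(psi)+d[1]*np.cos(psi); dz=d[2]
g=lambda th:np.array([.115-.115*np.cos(th)+.035*np.sin(th),.115*np.sin(th)+.035*np.cos(th)-.035])
r=minimize_scalar(lambda th:np.sum((g(th)-[dx,dz])**2),bounds=(-.1,1.1),method='bounded')
print('d',np.round([dx*1e3,dy*1e3,dz*1e3],1),'theta',round(r.x,4),'resid mm',np.round((np.array([dx,dz])-g(r.x))*1e3,1),'F',np.round(t['wrist_force'],1),'open',round(t['opening'],3))
E
python3 cov.py
```

```text
clock: 15.68
tool_pos: [0.4908, -0.1055, 0.1044]
eef_rot: [0.703, 0.057, 0.706, -0.057]
wrist_force: [-23.7, 2.2, 9.1]
opening: 0.095
clock: 16.42
tool_pos: [0.5149, -0.1095, 0.1329]
eef_rot: [0.703, 0.057, 0.706, -0.057]
wrist_force: [-38.3, 5.9, 31.8]
opening: 0.098
d [38.8  0.1 61. ] theta 0.6044 resid mm [-1.4  1.8] F [-38.3   5.9  31.8] open 0.098
```

```bash
python3 -m pendant '{"offset":[[-1.5,0,-1.5],[0,0,0]],"yaw":[0,0],"grip":[0,0]}'; python3 cov.py
```

```text
clock: 16.68
tool_pos: [0.5138, -0.1093, 0.1323]
eef_rot: [0.704, 0.057, 0.706, -0.057]
wrist_force: [-16.9, 2.2, 7.8]
opening: 0.099
d [37.6  0.1 60.4] theta 0.5937 resid mm [-1.6  2. ] F [-16.9   2.2   7.8] open 0.099
```

```bash
python3 -m pendant '{"offset":[[-0.5,0,-1],[0,0,0]],"yaw":[0,0],"grip":[0,0]}'; python3 cov.py; python3 - <<'E'
from h import *
s=snap('scene','sc10.png'); im=s['img'][170:270,130:230,::-1]; cv2.imwrite('pics/sc10c.png',cv2.resize(im,None,fx=6,fy=6,interpolation=2))
s=snap('side','si10.png'); im=s['img'][110:210,230:350,::-1]; cv2.imwrite('pics/si10c.png',cv2.resize(im,None,fx=6,fy=6,interpolation=2))
s=snap('wrist','w10r.png'); cv2.imwrite('pics/w10.png',cv2.resize(s['img'][:,:,::-1],None,fx=1.55,fy=1.55,interpolation=2))
E
```

```text
clock: 16.92
tool_pos: [0.5132, -0.1092, 0.1319]
eef_rot: [0.704, 0.057, 0.706, -0.057]
wrist_force: [-8.4, 0.1, -3.3]
opening: 0.1
d [37.   0.1 60. ] theta 0.5881 resid mm [-1.7  2.1] F [-8.4  0.1 -3.3] open 0.1
```

View pics/sc10c.png

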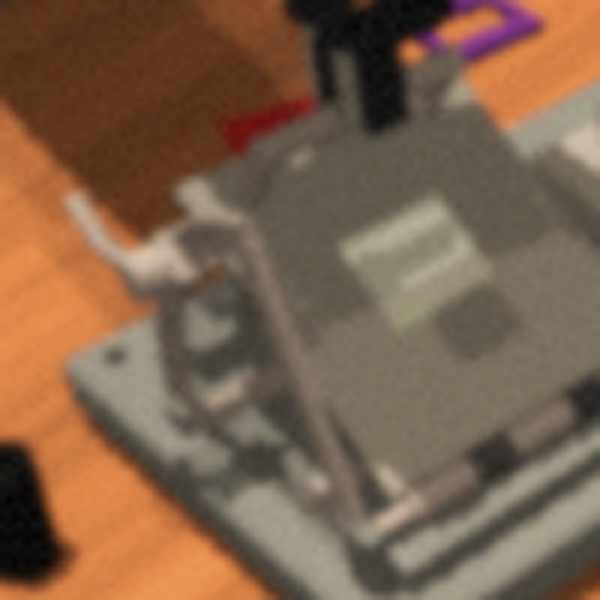

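View pics/si10c.png

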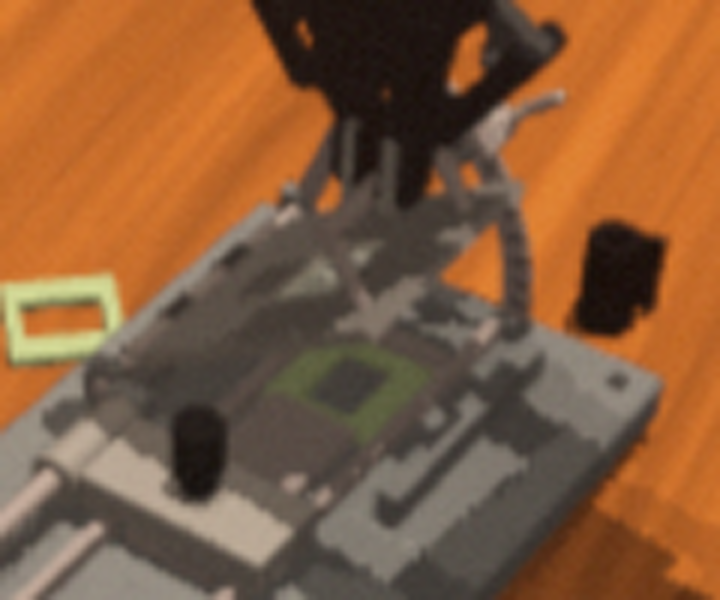

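View pics/w10.png

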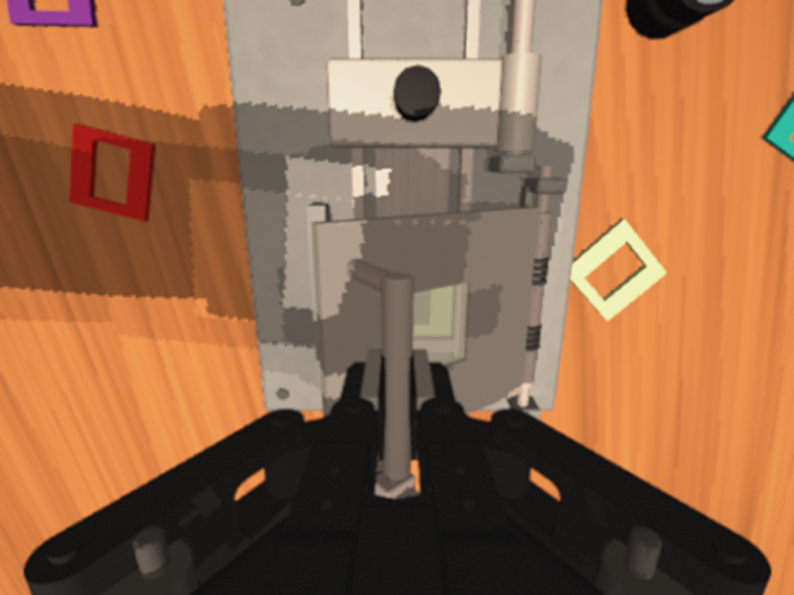

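```bash
python3 - <<'E'
import cv2
im=cv2.imread('pics/w10r.png')[115:275,140:370]; cv2.imwrite('pics/w10c.png',cv2.resize(im,None,fx=3.4,fy=3.4,interpolation=2))
E
```

```text
(no output)
```

View pics/w10c.png

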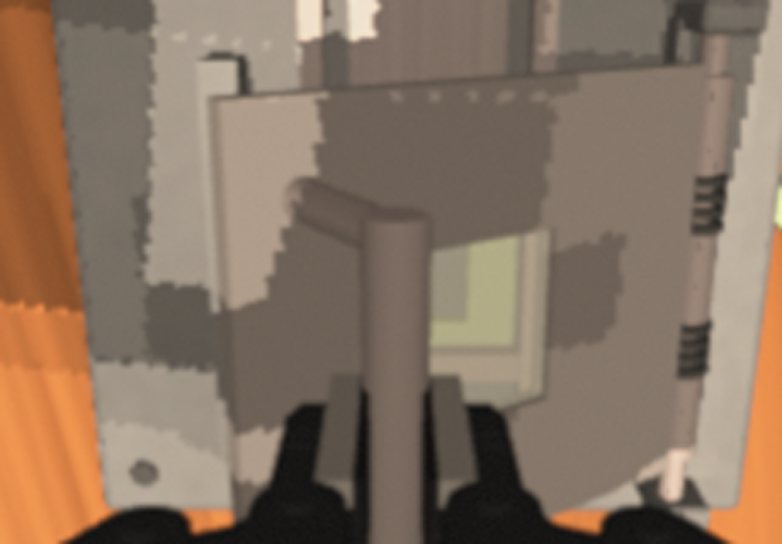

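```bash
cat > fit4.py <<'E'
import sys; from fit3 import *
v=np.load('p2.npy'); p=v[:3]
def cv(r,h,y,th): return [.07-r*np.cos(th)+h*np.sin(th),y,.048+r*np.sin(th)+h*np.cos(th)]
def solve(P,corner,barend,bedl,bedr,knob,th0):
    def f(u):
        th=u[0]; a=u[1:7]; dp=u[7:10]
        X=[cv(.1299,.003,-.005,th),cv(.115,.035,-.020,th),[-.1,-.145,.03],[.1,-.145,.03],[0,.045,.091]]
        w=np.array([1,.5,.5,.5,1])[:,None]
        return np.r_[((pr(P,a,M(p+dp,X))-[corner,barend,bedl,bedr,knob])*w).ravel(),a[:3]/.003,a[3:]/.002,dp/[.001,.001,.003]]
    r=least_squares(f,np.r_[th0,np.zeros(9)]); J=r.jac
    print('theta cam',round(r.x[0],4),'sd',round(np.linalg.inv(J.T@J)[0,0]**.5,4),np.round(r.fun[:10],1),np.round(r.x[1:],4))
E
python3 - <<'E' | grep theta
from fit4 import *
c=lambda u:np.array(u)/3.4+[140,115]
P=s0['pose']
solve(P,c([214,100]),c([397,220]),c([100,505]),c([738,505]),np.array([418,92])/1.55,.58)
solve(P,c([214,100]),c([397,225]),c([100,505]),c([738,505]),np.array([418,94])/1.55,.58)
E
```

```text
theta cam 0.5617 sd 0.0116 [ 1.1 -0.  -0.9 -1.1  0.1  1.2  0.4  1.2 -0.8 -0.1] [-0.0015  0.0005 -0.0006  0.0002  0.0006 -0.     -0.0001 -0.0001 -0.0007]
theta cam 0.5601 sd 0.0117 [ 1.2  0.5 -1.1 -1.6  0.2  1.2  0.2  1.3 -0.8 -0.5] [-0.0013  0.0005 -0.0008  0.0003  0.0009  0.0004 -0.0001 -0.0002 -0.0009]
```

```bash
python3 -m pendant '{"offset":[[-2.5,0,3],[-2.4,0,3.1],[-2.3,0,3.2],[-2.1,0,3.2],[0,0,0],[0,0,0]],"yaw":[0,0,0,0,0,0],"grip":[0,0,0,0,0,0]}'; python3 cov.py; python3 - <<'E'
from h import *
s=snap('scene','sc11.png'); im=s['img'][180:250,140:220,::-1]; cv2.imwrite('pics/sc11c.png',cv2.resize(im,None,fx=8,fy=8,interpolation=2))
s=snap('side','si11.png'); im=s['img'][110:180,260:350,::-1]; cv2.imwrite('pics/si11c.png',cv2.resize(im,None,fx=8,fy=8,interpolation=2))
s=snap('wrist','w11r.png'); np.save('w11.npy',s['pose']); im=s['img'][45:275,140:370,::-1];cv2.imwrite('pics/w11c.png',cv2.resize(im,None,fx=2.6,fy=2.6,interpolation=2))
E
```

```text
clock: 17.88
tool_pos: [0.5256, -0.1112, 0.1419]
eef_rot: [0.704, 0.057, 0.705, -0.057]
wrist_force: [-11.3, 1.2, 3.9]
opening: 0.102
d [49.6  0.1 70. ] theta 0.7187 resid mm [-1.8  3. ] F [-11.3   1.2   3.9] open 0.102
```

View pics/sc11c.png

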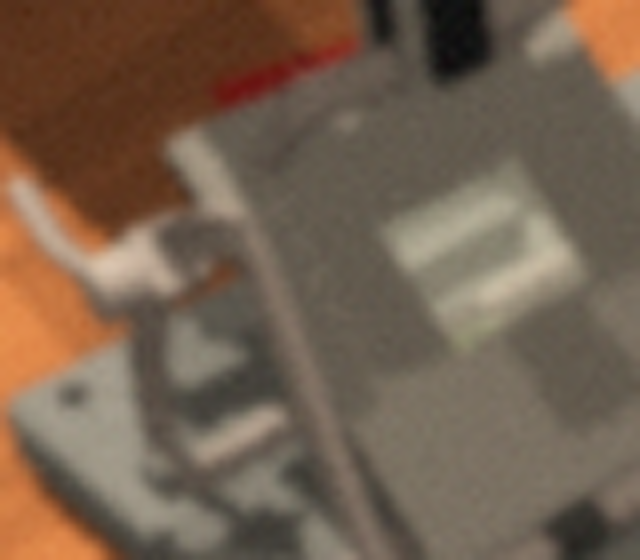

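View pics/si11c.png

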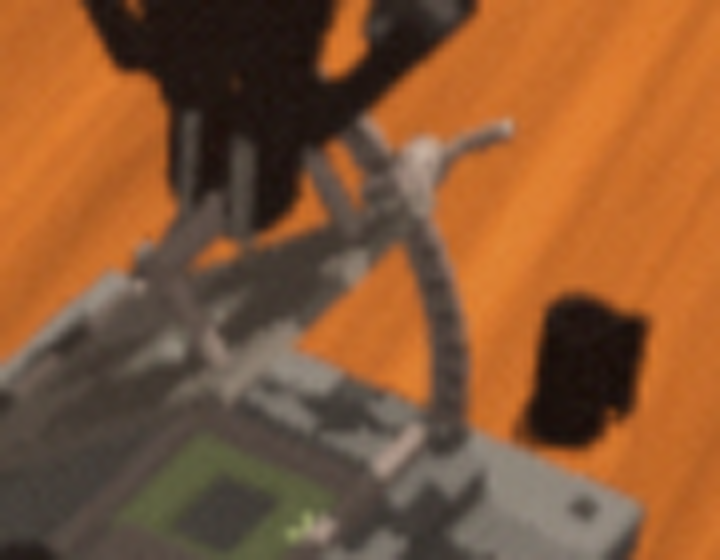

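View pics/w11c.png

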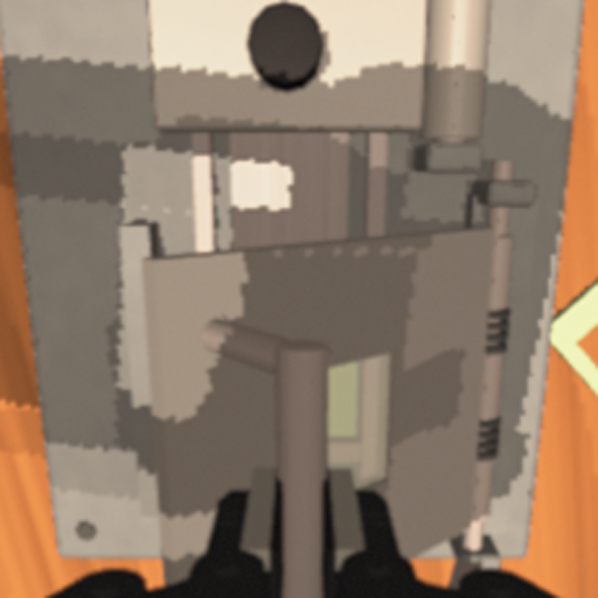

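```bash
python3 - <<'E' | grep theta
from fit4 import *
c=lambda u:np.array(u)/2.6+[140,45]
P=np.load('w11.npy')
solve(P,c([147,259]),c([301,350]),c([55,556]),c([526,556]),c([286,45]),.7)
solve(P,c([148,259]),c([301,353]),c([55,556]),c([526,556]),c([286,47]),.7)
E
```

```text
theta cam 0.6832 sd 0.0105 [ 1.3  0.4 -1.4 -1.3 -0.   0.9  0.4  1.  -0.7 -0.3] [-0.001   0.0004 -0.0006  0.0003  0.0005 -0.     -0.0001 -0.0001 -0.0007]
theta cam 0.684 sd 0.0105 [ 1.2  0.8 -1.3 -1.7  0.   1.   0.3  1.  -0.6 -0.6] [-0.0009  0.0004 -0.0008  0.0003  0.0007  0.0003 -0.0001 -0.0002 -0.0009]
```

```bash
cat > ov.py <<'E'
import sys; from fit4 import *
tag=sys.argv[1]; ths=[float(x) for x in sys.argv[2:]]
cols=[(255,0,255),(0,255,255),(0,255,0)]
for n,f,(r0,r1,c0,c1) in(('scene','sc',(175,255,140,240)),('side','si',(105,175,265,350))):
    s=robot.snapshot(n); im0=cv2.imread(f'pics/{f}{tag}.png')[r0:r1,c0:c1]; k=7
    im=cv2.resize(im0,None,fx=k,fy=k,interpolation=2)
    def dr(X,col,rad=2,line=False):
        q=((proj(s,M(p,X))-[c0,r0]+.5)*k).astype(int)
        if line: cv2.polylines(im,[q.reshape(-1,1,2)],False,col,1)
        else:
            for a in q: cv2.circle(im,tuple(map(int,a)),rad,col,-1)
    for th,col in zip(ths,cols):
        dr([cv(.006,0,-.115,th),cv(.1299,0,-.115,th)],col,1,True)
        dr([cv(.1299,.003,-.115,th),cv(.1299,.003,-.005,th)],col,1,True)
        dr([cv(.115,.035,-.1,th),cv(.115,.035,-.02,th)],col)
    for th in(.69,.71,.73): dr([tip(th)],(0,0,255),2)
    dr([[-.1,-.145,.03],[0,.045,.091],[.1,-.145,.03]],(255,0,0),3)
    cv2.imwrite(f'pics/ov_{f}{tag}.png',im)
E
python3 ov.py 11 .66 .70 .74 >/dev/null
```

```text
(no output)
```

View pics/ov_sc11.png

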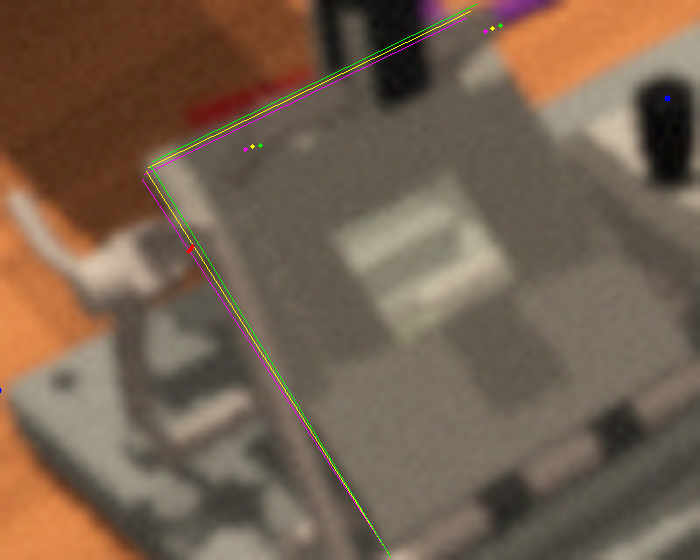

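View pics/ov_si11.png

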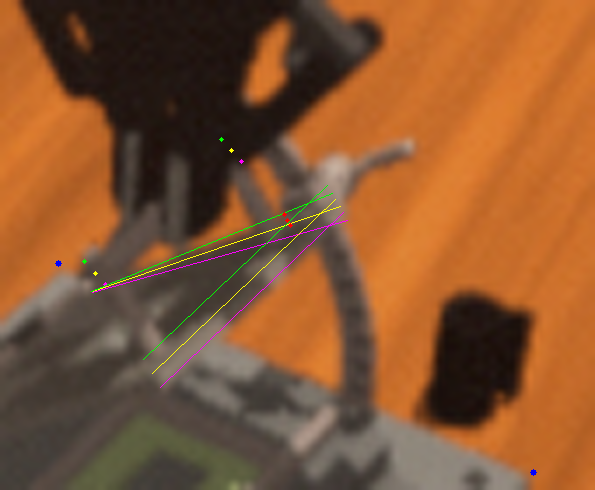

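```bash
python3 - <<'E'
import cv2,numpy as np
a=cv2.imread('pics/side0.png')[115:200,240:345]; b=cv2.imread('pics/si11.png')[115:200,240:345]
cv2.imwrite('pics/cmp0.png',cv2.resize(a,None,fx=7,fy=7,interpolation=2));cv2.imwrite('pics/cmp1.png',cv2.resize(b,None,fx=7,fy=7,interpolation=2))
E
```

```text
(no output)
```

View pics/cmp0.png

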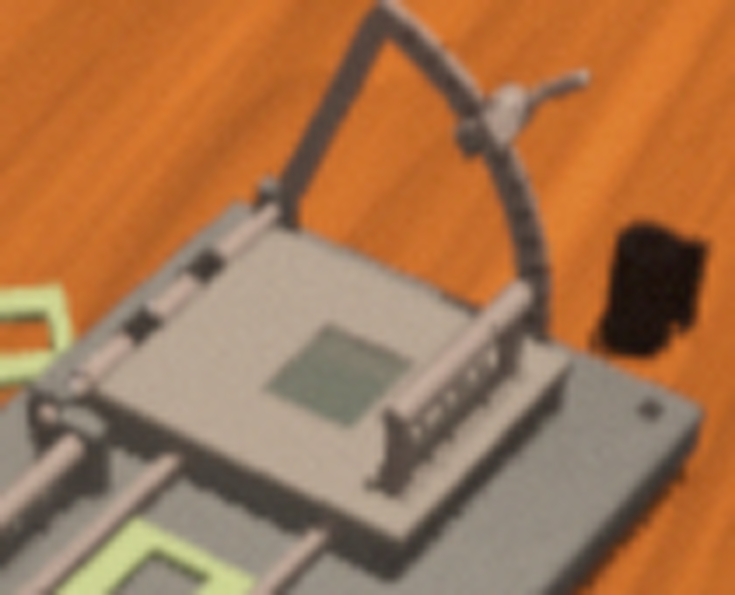

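View pics/cmp1.png

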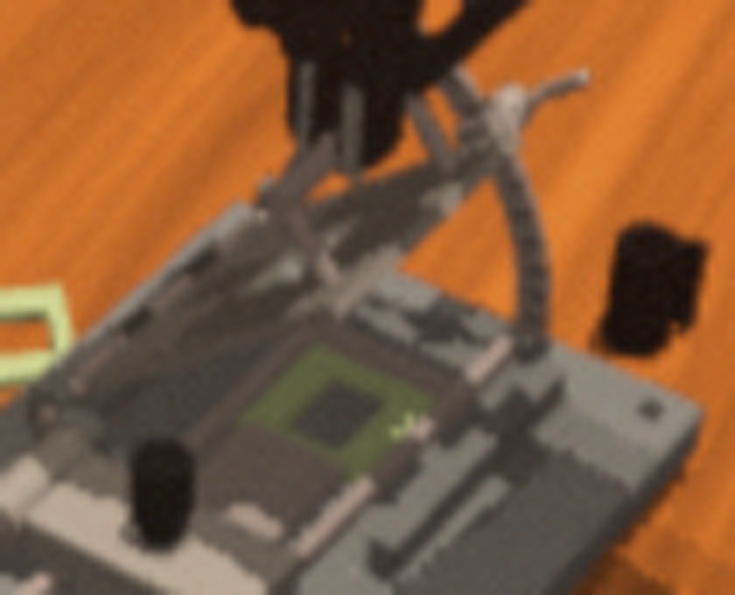

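```bash
cat > fit5.py <<'E'
from fit4 import *
s=robot.snapshot('side'); P=np.array(s['pose']); KS=K(s); DS=np.array(s['D'],float)
def prs(c,pts):
    Rm=P[:3,:3]@R.from_rotvec(c[:3]).as_matrix(); t=P[:3,3]+c[3:]
    return cv2.projectPoints(np.atleast_2d(pts).astype(float),cv2.Rodrigues(Rm.T)[0],-Rm.T@t,KS,DS)[0][:,0]
c=lambda u:np.array(u)/7+[240,115]-.43
X=[cv(.115,.035,-.02,0),cv(.115,.035,-.1,0),cv(.1299,.003,-.005,0),cv(.1299,.003,-.115,0),[.07,-.13,.153]]
U=[c([398,408]),c([522,292]),c([398,542]),c([568,362]),c([383,12])]
w=np.array([1,1,1,1,.4])[:,None]
r=least_squares(lambda a:np.r_[((prs(a,M(p,X))-U)*w).ravel(),a[:3]/.005,a[3:]/.002],np.zeros(6)); a=r.x
print('cal',np.round(a,4),np.round(r.fun[:10],1))
for th in(.66,.68,.7,.72,.74): print('th',th,np.round((prs(a,M(p,[cv(.1299,-.003,-.115,th),cv(.1299,-.003,-.005,th),cv(.1299,.003,-.115,th),cv(.1299,.003,-.005,th),cv(.115,.035,-.02,th),tip(th)]))+.43-[240,115])*7,).astype(int).tolist())
E
python3 fit5.py | grep -E 'cal|th '; python3 - <<'E'
import cv2
for f,o in(('side0','k0'),('si11','k1')):
    a=cv2.imread(f'pics/{f}.png')[118:165,268:330]; cv2.imwrite(f'pics/{o}.png',cv2.resize(a,None,fx=12,fy=12,interpolation=2))
E
```

```text
(6, 7) [ 0.5323 -0.0519 -0.1593 -0.0599  0.7124] sd th 0.0093
(6,) [ 0.5319 -0.0528 -0.1567 -0.0601  0.7093] sd th 0.0142
(7,) [ 0.5328 -0.0511 -0.1627 -0.0596  0.7154] sd th 0.0123
cal [ 0.0001 -0.0014 -0.003   0.      0.0005  0.0002] [-0.3  2.   0.3  0.1  0.7 -0.5  1.1 -0.5 -4.9 -2.9]
th 0.66 [[532, 159], [350, 334], [524, 143], [341, 317], [286, 215], [476, 164]]
th 0.68 [[529, 152], [346, 326], [520, 137], [337, 310], [281, 209], [473, 159]]
th 0.7 [[525, 145], [342, 319], [516, 130], [333, 303], [276, 203], [470, 154]]
th 0.72 [[522, 139], [338, 312], [512, 123], [328, 296], [271, 198], [467, 148]]
th 0.74 [[518, 132], [334, 306], [508, 117], [324, 290], [265, 192], [463, 143]]
```

View pics/k0.png

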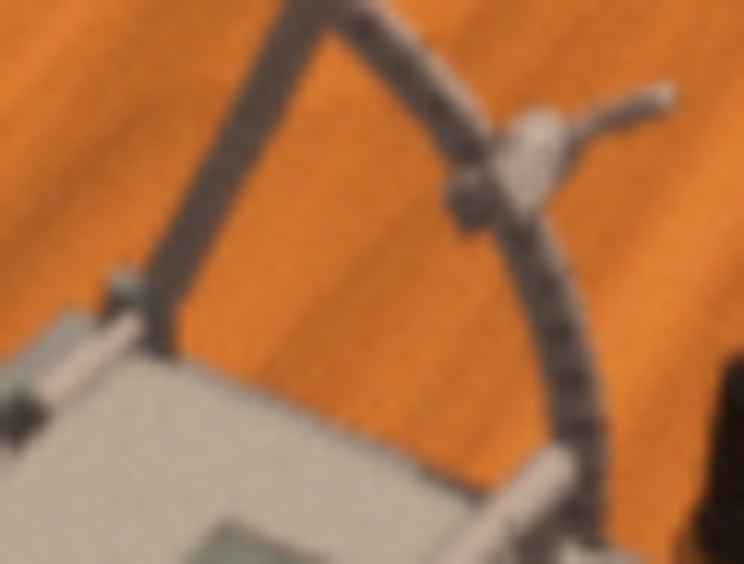

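View pics/k1.png

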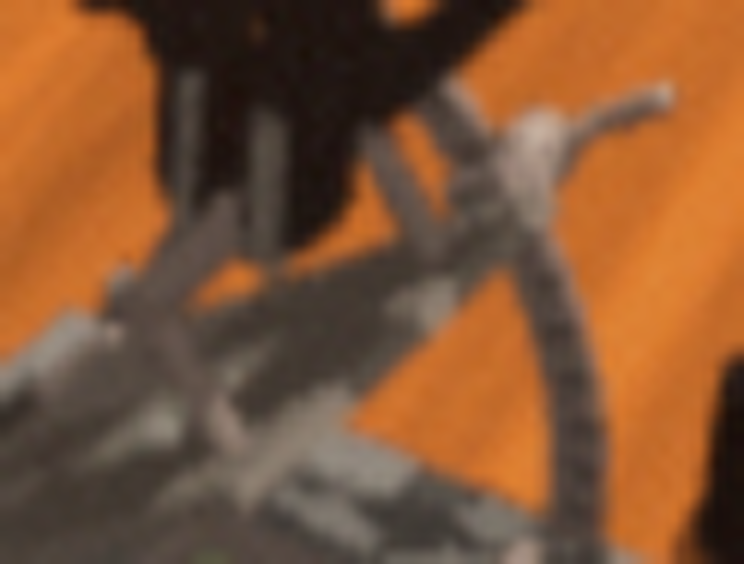

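```bash
python3 -m pendant '{"offset":[[-1,0,1.5],[0,0,0],[0,0,0]],"yaw":[0,0,0],"grip":[0,0,0]}'; python3 cov.py; cat > look.py <<'E'
from h import *
import sys
t=sys.argv[1]
def avg(n,k=6):
    L=[robot.snapshot(n) for _ in range(k)]
    return np.mean([l['img'].astype(float) for l in L],0)[:,:,::-1]
a=avg('scene'); cv2.imwrite(f'pics/sc{t}.png',a.astype(np.uint8))
b=avg('side'); cv2.imwrite(f'pics/si{t}.png',b.astype(np.uint8))
def st2(x): x=x-20; return np.clip(x*1.3,0,255).astype(np.uint8)
cv2.imwrite(f'pics/sc{t}z.png',cv2.resize(st2(a[188:228,150:200]),None,fx=14,fy=14,interpolation=cv2.INTER_LANCZOS4))
cv2.imwrite(f'pics/si{t}z.png',cv2.resize(st2(b[120:155,290:330]),None,fx=16,fy=16,interpolation=cv2.INTER_LANCZOS4))
s=snap('wrist',f'w{t}r.png'); np.save(f'w{t}.npy',s['pose']); im=s['img'][45:275,140:370,::-1];cv2.imwrite(f'pics/w{t}c.png',cv2.resize(im,None,fx=2.6,fy=2.6,interpolation=2))
E
python3 look.py 12
```

```text
clock: 18.7
tool_pos: [0.527, -0.1114, 0.1429]
eef_rot: [0.704, 0.057, 0.705, -0.057]
wrist_force: [-12.5, 1.3, 3.4]
opening: 0.095
d [51.   0.1 71. ] theta 0.7323 resid mm [-1.8  3. ] F [-12.5   1.3   3.4] open 0.095
```

View pics/sc12z.png

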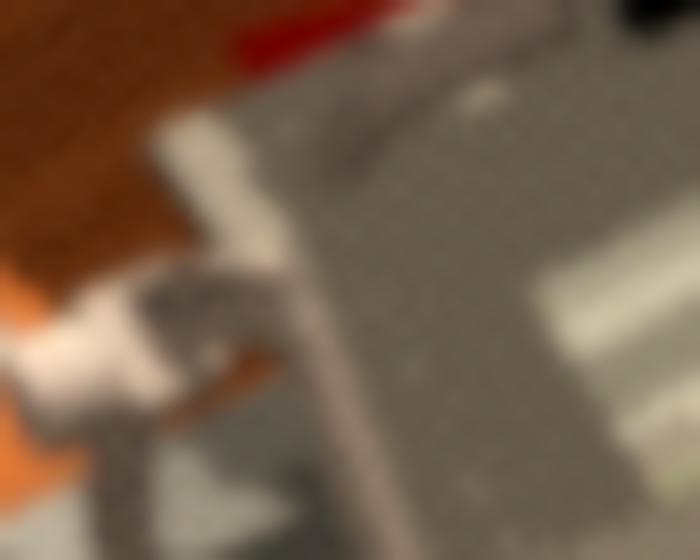

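View pics/si12z.png

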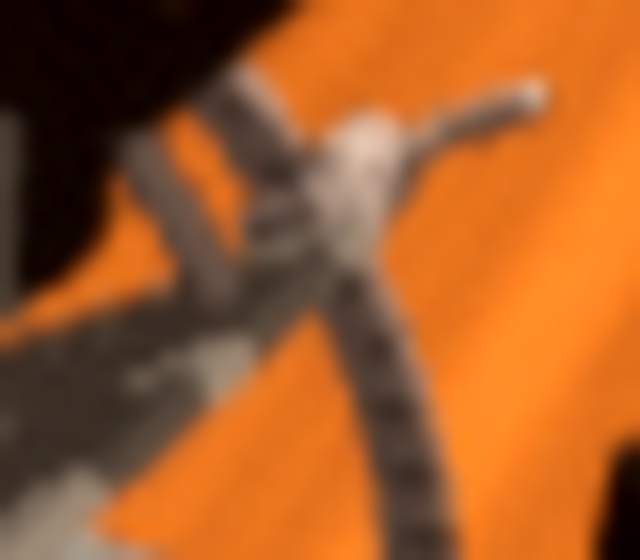

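```bash
cat >> fit5.py <<'E'
z=lambda q:(q+.5-[290,120])*16
for th in(.66,.68,.7,.72,.74,.76):
    q=z(prs(a,M(p,[cv(.01,.003,-.115,th),cv(.1299,.003,-.115,th)]))); k=(q[1,1]-q[0,1])/(q[1,0]-q[0,0])
    b=z(prs(a,M(p,[cv(.1299,-.003,-.005,th),cv(.1299,-.003,-.115,th)]))); kb=(b[1,1]-b[0,1])/(b[1,0]-b[0,0])
    print('E th',th,'top -y edge y@x=30,160:',[int(q[0,1]+k*(x-q[0,0])) for x in(30,160)],'near bottom edge y@x=150,280:',[int(b[0,1]+kb*(x-b[0,0])) for x in(150,280)],'corner',q[1].astype(int),b[1].astype(int),'tip',z(prs(a,M(p,[tip(th)]))).astype(int))
E
python3 fit5.py | grep 'E th'
python3 - <<'E'
import cv2,numpy as np
b=cv2.imread('pics/side0.png')[120:155,290:330]
cv2.imwrite('pics/si0z.png',cv2.resize(b,None,fx=16,fy=16,interpolation=cv2.INTER_LANCZOS4))
E
```

```text
E th 0.66 top -y edge y@x=30,160: [352, 316] near bottom edge y@x=150,280: [540, 416] corner [399 248] [418 283] tip [[288 296]]
E th 0.68 top -y edge y@x=30,160: [345, 305] near bottom edge y@x=150,280: [516, 392] corner [390 233] [410 268] tip [[281 284]]
E th 0.7 top -y edge y@x=30,160: [338, 293] near bottom edge y@x=150,280: [492, 369] corner [381 217] [401 253] tip [[274 272]]
E th 0.72 top -y edge y@x=30,160: [330, 282] near bottom edge y@x=150,280: [468, 345] corner [372 202] [393 237] tip [[267 259]]
E th 0.74 top -y edge y@x=30,160: [323, 270] near bottom edge y@x=150,280: [444, 321] corner [363 187] [384 222] tip [[260 248]]
E th 0.76 top -y edge y@x=30,160: [315, 257] near bottom edge y@x=150,280: [419, 297] corner [353 172] [375 207] tip [[252 236]]
```

View pics/si0z.png

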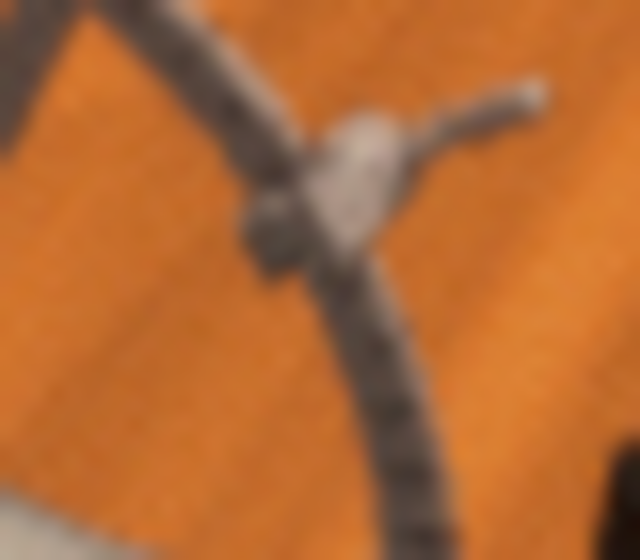

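View pics/w12c.png

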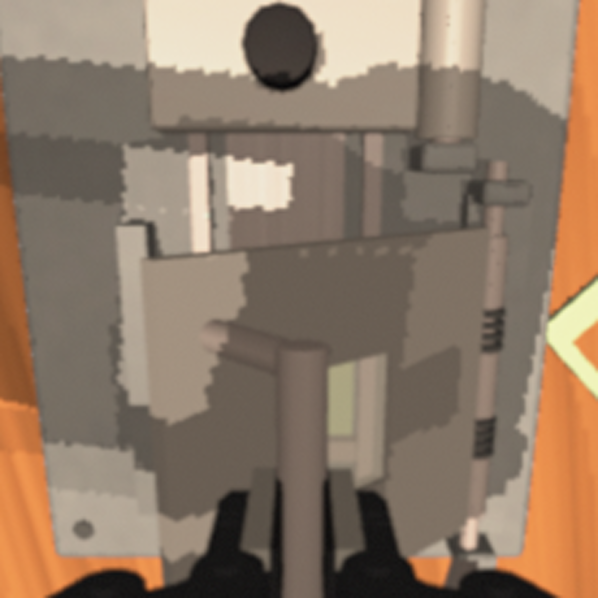

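```bash
cat > fit6.py <<'E'
from fit3 import *
# add tool-based constraints and view w1 (tip only + features)
def g(v,sc):
    p=v[:3]; o=f(v,(6,7))
    kx=M(p,[[0,.045,0],[-.045,-.06,0]])[:,:2]-[[.538,-.0063],[.4766,-.1033]]
    n=np.array([np.cos(p[2]),np.sin(p[2])]); o[-12:]*=sc
    return np.r_[o,(kx@n)/.0004,(p[2]+.1615)/.003]
for sc in(1,.3,3):
    r=least_squares(g,np.r_[np.load('p.npy'),-.054,.65,np.zeros(12)],args=(sc,),loss='soft_l1')
    print('G',sc,np.round(r.x[:5],4)); print('G',np.round(r.fun[:30].reshape(-1,2),1).tolist()); print('G',np.round(r.x[5:],4))
E
python3 fit6.py | grep G
```

```text
G 1 [ 0.5307 -0.0515 -0.1613 -0.0597  0.7162]
G [[-0.7, 0.4], [0.3, -1.6], [-3.2, 0.8], [1.1, 0.9], [-0.0, 1.8], [-0.4, -0.9], [0.6, -0.7], [0.2, -0.7], [-0.1, 0.1], [-0.6, -0.1], [-1.4, -0.5], [0.3, 0.3], [-0.1, -0.1], [0.4, 0.0], [0.7, 0.1]]
G [-0.0008 -0.0017  0.0001 -0.001   0.0007 -0.0004  0.0024 -0.0014 -0.0008
G 0.3 [ 0.5303 -0.0535 -0.1615 -0.0597  0.7172]
G [[-0.8, 0.5], [0.3, -1.4], [-3.0, 0.5], [1.2, 0.5], [0.1, 1.6], [-0.5, -1.1], [0.6, -0.8], [0.3, -0.2], [-0.0, 0.1], [-0.9, -0.1], [-0.9, -0.2], [0.1, 0.3], [0.2, -0.1], [0.3, 0.1], [0.7, -0.2]]
G [-0.0096 -0.0027  0.0005 -0.0008  0.0011 -0.0012  0.0036 -0.0079 -0.0019
G 3 [ 0.5309 -0.0513 -0.1609 -0.0593  0.7177]
G [[-1.0, 0.2], [0.0, -1.8], [-3.4, 0.7], [0.8, 0.7], [-0.4, 1.8], [-0.3, -1.0], [0.7, -0.9], [0.0, -0.9], [-0.3, -0.2], [-0.5, -0.4], [-1.9, -1.1], [0.7, 0.2], [-0.4, -0.1], [0.4, -0.0], [0.4, 0.2]]
G [ 0.0003 -0.001  -0.0001 -0.0007  0.0004 -0.0001  0.0011 -0.0005 -0.0003
```

```bash
python3 -m pendant '{"offset":[[0,0,0],[0,0,0],[0,0,0],[0,0,0]],"yaw":[0,0,0,0],"grip":[0,0,0,0]}'; python3 cov.py; python3 - <<'E'
from h import *
print(np.abs(st()['joint_velocities']).max())
s=snap('side','si13.png'); cv2.imwrite('pics/si13c.png',cv2.resize(s['img'][105:285,165:355,::-1],None,fx=3.3,fy=3.3,interpolation=2))
E
```

```text
clock: 20.0
tool_pos: [0.527, -0.1114, 0.1428]
eef_rot: [0.704, 0.057, 0.705, -0.057]
wrist_force: [-12.6, 0.7, 3.3]
opening: 0.097
d [51.   0.1 70.9] theta 0.7321 resid mm [-1.8  3. ] F [-12.6   0.7   3.3] open 0.097
0.0011668573309220297
```

View pics/si13c.png

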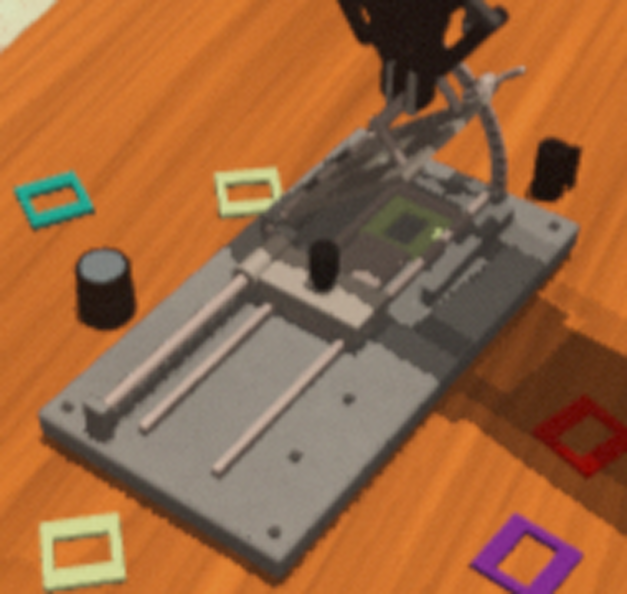

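```bash
python3 -c "
from workcell import robot
print(robot.job_done())"
```

```text
the job is handed in; nothing more can be done
None
```

The mount is fed home in the gate, and the cover is being held up at what I measure as the index mark, at rest. I could not see the line and the pointer tip together, so that match comes from measurements taken separately.

- **Feeding the mount:** With the cover shut, I gripped the knob and slid the guide until it hit its hard stop. The force rose to about 21 N, with the knob at machine y ≈ 45 mm, as specified for fully home. Later pictures show the pale green mount at the gate with the tongue behind it.
- **Holding the cover:** I gripped the bar at its middle and lifted the cover. The last two readings, about 1.3 s apart, were the same, with about 13 N on the wrist. I handed in after about 20 s on the robot's clock.
- **Index and cover angle:** The index comes out at about 0.712–0.717 rad from two close wrist-camera views. The cover is at about 0.715 rad from the tool's travel and from the plate edges in the side camera.

**Checks that disagreed:**
- The wrist-camera fit of the cover, made one small step earlier, gives about 0.70 rad for the final pose.
- A plain arc fit of the tool's path gives 0.73 rad. About 4 mm of the bar rolling in the pads would explain that, and allowing for it brings the figure to about 0.716 rad.
- The pointer tip is unclear in the side camera, which allows 0.69–0.74 rad.

I did not touch the index setting or anything else on the table.

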